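# Return a quick-release plate to its latch case

## Robot

A 6-joint arm with a two-finger parallel gripper is mounted at the origin on the work surface. World frame = base frame: x ahead of the robot, y to its left, z up, the work surface at z = 0. Lengths are in m, angles in rad, forces in N, time in s.
With the tool pointing down it reaches from about 0.325 to 0.9 m from the base axis. Payload 6.1 kg.
Tool frame: the origin (TCP) lies on the centre line of the jaws, within the pads' length; the fingertips stand 25 mm ahead of it and the grasp point (between the pads) lies 6 mm ahead of it; z points along the fingers, y is the direction in which the jaws open and shut (so a half turn about z gives the same grasp; the last joint's range is limited). The gripper opens to 87 mm and grips with 3 to 60 N. Pads are 19 mm wide; open, the fingers measure 117 mm over their backs; the gripper's body (75 mm by 190 mm) begins 51 mm behind the grasp point.
Start: joints at [1.064, 0.22, 1.526, -0, 1.395, -0.126], TCP at [0.232, 0.58, 0.248] pointing down, gripper open.
Joint ranges: [-2.98, 2.98], [-0.91, 2.08], [0.09, 2.57], [-1.24, 4.39], [0.2, 2.65], [-2.68, 2.68]. Speed limits (rad/s): [2.57, 2.57, 3.01, 3.14, 3.14, 3.14].

## Interface

Orientations are given as a rotation vector (axis times angle).
In Python, from plant import env, eyes gives the robot as it stands.
- The arm moves only by the tool jog_arm, never from a script. Its argument "plan" is a list of rows, each an object of numbers: "dx", "dy", "dz": the shift along the world's x, y, z in units of 30 mm (1.0 is 30 mm); "wx", "wy", "wz": the turn, a rotation vector about the world's x, y, z in units of 6 degrees (1.0 is 6 degrees); "hand": the opening, from 0 (shut) to 1 (fully open). In form: [{"dx": .., "dy": .., "dz": .., "wx": .., "wy": .., "wz": .., "hand": ..}, ...]. A call has 1 to 8 rows; each row shifts and turns the commanded pose from where the row before left it; what a row does not reach is not made up. A row lasts 1/12 s, in which the tool goes at most 41.7 mm and 7.16 degrees, less where a joint would pass 70% of its speed; a pose out of reach is approached as far as the arm can. A call is refused whole if a number of a shift passes 1 or a number of a turn 1, either way. A call with a gripper value outside its range is refused whole. The fingers move at their own pace and stop on an object; the grip force is fixed at half the most. Time passes only in rows, so rows that do not move let the fingers close. It gives the time, the measured TCP pose, the force and the opening at its end, in the units of the state.
- env.state(): the state, without advancing time (a new reading comes with each control period).
- eyes.camera(name): name is "side" or "top"; returns a dict with "image" (384x512x3 uint8, red, green, blue), "depth" (384x512 float32, m along the optical axis (not along the pixel's ray), 0 where there is no reading), "vfov" (degrees; the focal length in pixels is half the picture's height over the tangent of half this angle, whatever the lens; pixels are square), "cx", "cy" (the principal point, pixels), "k1" (the pictures are not rectified: a ray, as slopes to the right and down, at radius r is drawn at 1 + k1 r^2 times it, then the intrinsics apply), "R" (3x3) and "t" (3): a world point X has camera coordinates R X + t. Camera axes: x right, y down, z forward; pixel columns grow to the right and rows downward; lengths in m; the calibration is good to about 2 mm. A picture is of the moment at which its call begins.
- env.close_job(): hands the job in, once; it reports no verdict.
Trained networks look in a picture, given as the dict that the camera call returned (one of the last four; its "shot" number tells which), for a name from the list of things; names that differ only in an ending like _2 or _b are one class to them, and where a whole thing is asked for, a point or a joint stands for the part that bears it (a point fixed in the world has none). Each returns a list of dicts, best first, with "score" (0 to 1); they miss things now and then, are a little off and sometimes report something else, mostly with a low value. They report only what shows in the picture. A call takes as long as a camera call. They do not tell look-alikes from the thing itself.
- eyes.find_in(name, picture): "centre" ([x, y, z] in m, in world coordinates, good to about 4 mm: the middle of the surface that is visible of it).
- eyes.cut_out(name, picture): "mask" (384x512 bool, what is visible of it).
- eyes.landmark_of(name, picture): "centre" ([x, y, z] in m, in world coordinates, good to about 4 mm: a listed point, or the origin of a listed thing).
The state is a dict: "time": time; "joint_positions": joint angles; "qd": joint speeds; "joint_torque": joint torques, N m; "position": TCP position; "orientation": TCP orientation; "force": force on the tool from outside, world axes, zero at the start; "moment": the same for the moment, N m; "finger_gap": finger opening in m.
Only numpy, scipy, OpenCV 4.12 (cv2) and the standard library are available. Lean on these libraries where they do the work, as an engineer would, in place of code of your own. Each camera call takes 0.05 s, during which the arm holds its last target.

## Task

The rectangular quick-release plate has come back from a rental. Press the thumb button on its latch case so that the sprung lid pops open, lay the plate flat and fully home in the fitted pocket with its tab up, and press the lid down until it snaps shut and stays shut. Feel your way and be gentle with the case (no more than about 20 N on the button and 30 N on the rest), and leave the other things on the counter where they are.

Things in the scene. Friction and masses are not known exactly. Their poses are not given: they have to be found in the camera images.
- case: the latch case, fixed to the counter: black tub 150 (x) x 110 (y) x 22 mm high, a grey domed lid over all but its front 40 mm; 47 mm high when shut. Origin: centre of its underside; x points from the thumb-button side (front) to the hinge side, y along the hinge, z up. More than 30 N on it, lid included, or 20 N on the button would break it
- latch (a point): point of the tub's front ledge (22 mm above the counter) under the middle of the thumb button, 21 mm ahead of the lid. The button is a steel cylinder 20 mm across, pressed straight down. Its top stands 8 to 20 mm above the ledge: this differs from case to case, is not measured and must be felt. Light spring: 1 to 5 N; frees the lid after 4 to 5 mm, stops hard at 5.5 mm
- lid (a joint): the sprung lid's hinge angle: about 0.01 rad latched shut, 1.75 rad open (its stop, leaning a little back). Once freed it springs fully open within about a second and stays there. Shutting takes 1 to 3 N at its free edge, then 5 to 11 N over the last 10 mm, where the latch snaps; it is latched if it stays below 0.03 rad by itself. It stops hard at 0
- hinge (a point): middle of the lid's hinge line (along the case's y), 22.5 mm above the counter, 75 mm behind the case's origin; axes as the case's. The lid is a shallow dome 110 x 110 mm; its outer top face lies 24 mm from the rim plane, which passes through the hinge
- lid_top (a point): point on the lid's outer top face, on its middle line, 85 mm from the hinge line and 25 mm from the free edge; moves with the lid: its z is the face's outward normal, its x points from the free edge to the hinge
- pocket (a point): centre of the floor of the tub's pocket for the plate: 53 (case x) x 43 (case y) mm, 8 mm deep, floor 14 mm and mouth 22 mm above the counter, rim chamfered 2 mm; axes as the case's. It lies under the shut lid, 57 mm in front of the hinge line
- plate_centre (a point): the loose rectangular stainless quick-release plate, 0.11 kg: 50 (its x) x 40 (its y) x 9 mm, and on top of it a fixed upright key tab, 26 (x) x 10 (y) mm, 17 mm tall, so 26 mm tall in all. This point is half-way up (13 mm above its underside), in the middle; z up. Grip it by the tab, across its 10 mm. Either way round fits
- plate_round: bystander: round stainless quick-release plate, 62 mm across, 9 mm thick, with the same key tab on top (26 x 10 x 17 mm); it does not fit the pocket. Origin at its underside's centre
- lens: bystander: silver prime lens standing upright, 64 mm across, 55 mm tall. Origin at its underside's centre
- folder: bystander: brown folding camera lying shut, 85 x 150 x 37 mm. Origin at its underside's centre
- filter_case: bystander: flat square plastic filter case, 70 x 70 x 14 mm, with no button. Origin at its underside's centre
- lens_cap: bystander: black round lens cap, 52 mm across, 8 mm thick. Origin at its underside's centre
- battery: bystander: camera battery, 56 x 38 x 21 mm. Origin at its underside's centre
- blower: bystander: rubber bulb blower standing upright, 56 mm across, 75 mm tall. Origin at its underside's centre
Mind the look-alikes: they are no part of the job. Leave any yellow look-alike of the case alone. Leave any red look-alike of the part that bears plate_centre alone.

How it is judged:
By the outcome, as a careful person would: the job done as asked, in the order asked, and still so for the second after the job is handed in, with the robot touching nothing.
It also fails if it takes over 72 s, if anything falls off the work surface, if the arm or the gripper's body presses on something with over 40 N, if the wrist force passes 120 N, or if a joint passes its speed limit or range.

## Working session

There is one attempt and no reset: what is moved stays moved. The work goes in short steps, Python scripts to look and compute and a tool call to move; the robot and the scene stay as the last step left them, time stands still between calls to the robot, and variables do not carry over. Pictures are saved under pics/ and viewed, and the job is handed in when it is done.

Besides the shell and the picture viewer there is one more tool, called after "Call:" as name([rows], argument=value, ...), one row to a line, values as JSON. jog_arm: Moves the arm, as the interface text tells. Its arguments: {"type":"object","properties":{"plan":{"type":"array"}},"required":["plan"]}

```bash
ls; mkdir -p pics
cat > h.py <<'E'
import numpy as np, cv2
from plant import env, eyes
def save(img,n,scale=1,crop=None):
    if crop: x0,y0,x1,y1=crop; img=img[y0:y1,x0:x1]
    im=cv2.cvtColor(np.ascontiguousarray(img),cv2.COLOR_RGB2BGR)
    if scale!=1: im=cv2.resize(im,None,fx=scale,fy=scale,interpolation=cv2.INTER_CUBIC)
    cv2.imwrite('pics/'+n+'.png',im)
def intr(p):
    f=p['image'].shape[0]/2/np.tan(np.radians(p['vfov'])/2)
    return f,p['cx'],p['cy'],p['k1']
def proj(p,X):
    f,cx,cy,k1=intr(p); c=np.asarray(p['R'])@np.asarray(X)+np.asarray(p['t'])
    s=c[:2]/c[2]; s=s*(1+k1*(s@s)); return np.array([cx+f*s[0],cy+f*s[1]])
def rays(p,uv):
    f,cx,cy,k1=intr(p); uv=np.atleast_2d(np.asarray(uv,float))
    d=(uv-[cx,cy])/f; s=d.copy()
    for _ in range(20): s=d/(1+k1*(s**2).sum(1,keepdims=True))
    return s
def cloud(p,mask=None):
    v,u=np.nonzero((p['depth']>0)&(mask if mask is not None else True))
    s=rays(p,np.c_[u,v]); z=p['depth'][v,u][:,None]
    C=np.c_[s*z,z]; return (C-np.asarray(p['t']))@np.asarray(p['R']), np.c_[u,v]
def onplane(p,uv,h):
    s=rays(p,uv); R=np.asarray(p['R']);t=np.asarray(p['t'])
    d=np.c_[s,np.ones(len(s))]@R; o=-R.T@t
    return o+d*((h-o[2])/d[:,2])[:,None]
E
python3 - <<'E'
from h import *
print(env.state())
for n in('top','side'):
    p=eyes.camera(n); save(p['image'],n+'0',1.5)
    print(n,intr(p),np.round(-np.asarray(p['R']).T@p['t'],3),np.round(p['R'],3).tolist())
    for k in ['case','latch','lid_top','hinge','pocket','plate_centre','plate_round','lens','folder','filter_case','lens_cap','battery','blower']:
        for f in ('landmark_of',):
            for r in getattr(eyes,f)(k,p)[:4]: print(k,np.round(r['centre'],3),round(r['score'],2),np.round(proj(p,r['centre'])))
E
```

```text
pics
{'time': 0.0, 'joint_positions': array([ 1.06391406e+00,  2.21207924e-01,  1.52761727e+00, -3.82195913e-05,
        1.39468715e+00, -1.26104761e-01]), 'qd': array([ 1.36045354e-03,  1.29241129e-04,  1.08957044e-03,  2.63814474e-03,
        1.54451606e-04, -8.71626677e-05]), 'joint_torque': array([ 6.01261363e-04, -4.94577169e+01, -3.87401426e+01,  7.02477456e-02,
        5.64254425e-02, -1.37095822e-04]), 'position': array([0.23201394, 0.5797236 , 0.24644522]), 'orientation': array([-5.94400062e-01, -3.08427553e+00,  2.88355801e-03]), 'force': array([-0.7644306 , -0.28165221, -0.07125161]), 'moment': array([-0.04312728, -0.03590809,  0.01610615]), 'finger_gap': 0.08711806453416054}
top (np.float64(387.4830931655333), 254.25049200164406, 187.51905425574083, -0.03535827983846452) [0.236 0.006 1.381] [[0.02, -1.0, 0.01], [-0.986, -0.021, -0.167], [0.168, -0.006, -0.986]]
case [ 0.424 -0.418  0.002] 0.9 [369. 203.]
case [ 0.212 -0.389  0.   ] 0.89 [363. 262.]
case [ 0.544 -0.017 -0.   ] 0.88 [259. 168.]
case [0.507 0.254 0.013] 0.57 [183. 175.]
latch [ 0.374 -0.402  0.021] 0.98 [367
[... 1942 characters left out ...]
-0.021  0.01 ] 0.72 [285. 198.]
pocket [ 0.223 -0.397  0.017] 0.58 [266. 354.]
plate_centre [0.509 0.252 0.013] 0.56 [225. 156.]
plate_centre [0.5   0.161 0.013] 0.45 [237. 172.]
plate_centre [ 0.62  -0.025  0.027] 0.33 [302. 187.]
plate_round [ 0.542 -0.292  0.002] 0.94 [340. 262.]
lens [ 0.563 -0.02   0.012] 0.75 [286. 197.]
lens [ 0.652 -0.304 -0.002] 0.6 [372. 248.]
folder [0.692 0.341 0.   ] 0.93 [255. 130.]
folder [ 0.561 -0.019  0.011] 0.65 [285. 197.]
folder [0.512 0.252 0.014] 0.48 [226. 156.]
filter_case [ 0.658 -0.414  0.003] 0.68 [404. 273.]
lens_cap [0.369 0.216 0.002] 0.55 [194. 179.]
battery [ 0.381 -0.217 -0.004] 0.91 [275. 271.]
battery [ 0.694  0.338 -0.   ] 0.4 [256. 130.]
```

View pics/top0.png

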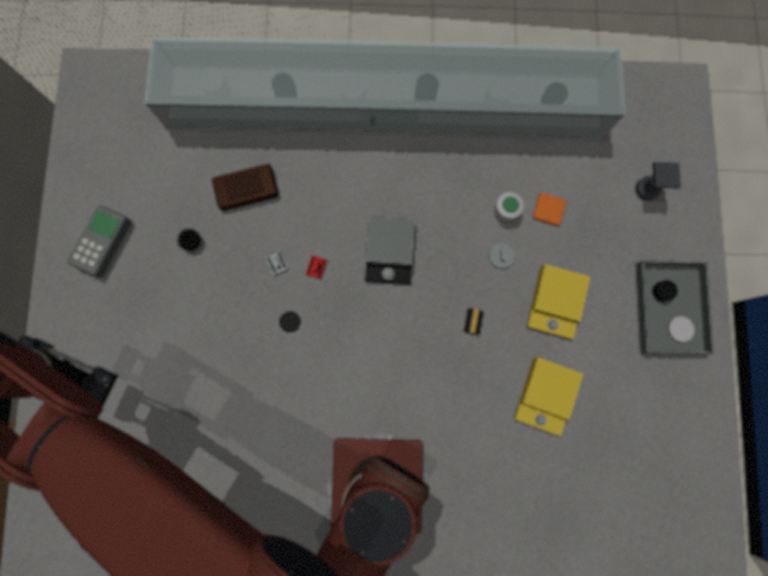

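View pics/side0.png

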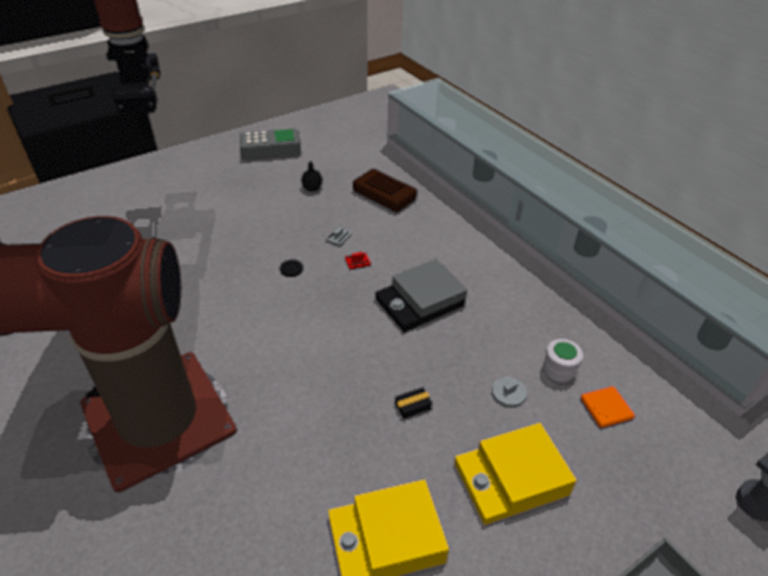

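Top view (original pixels): three case candidates. They are the black/grey one at (259,168) and yellow ones at (369,203) and (363,262). The black/grey one fits the description. For the plate, the silver one at (184,175) fits and the red one at (211,178) is the look-alike; the round plate at (335,170) is a bystander. I'll confirm in crops and measure yaw.

Run:
```python
from h import *
for n in('top','side'):
    p=eyes.camera(n)
    a=(165,130,285,200) if n=='top' else (200,130,330,230)
    save(p['image'],n+'crop',6,a)
    for k in ['plate_centre','case','latch']:
        for r in eyes.cut_out(k,p)[:4]:
            m=r['mask']; v,u=np.nonzero(m)
            if not len(u): continue
            P,uv=cloud(p,m)
            print(n,k,round(r['score'],2),len(u),u.mean().round(),v.mean().round(),P.mean(0).round(3),np.percentile(P[:,2],[2,50,98]).round(3))
            if k=='plate_centre' or k=='case':
                print('   rect z-top', cv2.minAreaRect((P[:,:2]*1000).astype(np.float32)))
                np.save(f'pics/{n}_{k}_{int(u.mean())}.npy',P)
                if k=='case':
                  for lo,hi in((.04,.06),(.015,.03),(.026,.038)):
                    Q=P[(P[:,2]>lo)&(P[:,2]<hi)]
                    if len(Q)>3: print('   ',lo,len(Q),Q.mean(0).round(4),cv2.minAreaRect((Q[:,:2]*1000).astype(np.float32)))
                else:
                    Q=P[P[:,2]>.017]; 
                    if len(Q)>3: print('   tab',len(Q),Q.mean(0).round(4),cv2.minAreaRect((Q[:,:2]*1000).astype(np.float32)))
```

```text
top plate_centre 0.59 151 185.0 175.0 [0.51  0.249 0.012] [0.002 0.01  0.03 ]
   rect z-top ((511.6150207519531, 250.15887451171875), (51.59419250488281, 40.039485931396484), 25.282196044921875)
   tab 22 [0.5096 0.2507 0.0272] ((510.6549072265625, 251.3829345703125), (26.452425003051758, 9.494668960571289), 28.092815399169922)
top plate_centre 0.51 138 211.0 177.0 [0.503 0.156 0.012] [0.004 0.01  0.029]
   rect z-top ((502.2273864746094, 155.0025634765625), (41.66646194458008, 48.6494140625), 85.44226837158203)
   tab 24 [0.5024 0.1552 0.0255] ((502.79681396484375, 155.24447631835938), (9.831683158874512, 25.559978485107422), 74.30265045166016)
top case 0.92 1611 365.0 264.0 [ 0.208 -0.386  0.038] [0.001 0.045 0.051]
   rect z-top ((207.8816680908203, -394.5675048828125), (122.44680786132812, 160.18226623535156), 71.82332611083984)
    0.04 1056 [ 0.2245 -0.3957  0.0466] ((224.95721435546875, -396.36590576171875), (112.87500762939453, 110.97855377197266), 70.76982116699219)
    0.015 391 [ 0.1629 -0.3682  0.0222] ((208.49588012695312, -389.3130798339844), (110.81134796142578, 155.28
[... 3588 characters left out ...]
5 0.052]
   rect z-top ((541.739013671875, -3.3277587890625), (145.68206787109375, 151.9539337158203), 86.87207794189453)
    0.04 958 [ 0.5568 -0.0234  0.0488] ((560.9069213867188, -19.868545532226562), (111.84471130371094, 111.1267318725586), 86.37904357910156)
    0.015 512 [ 0.5001 -0.0304  0.0232] ((538.8267211914062, -18.73033905029297), (114.02715301513672, 146.62220764160156), 86.76201629638672)
    0.026 196 [ 0.5206 -0.0408  0.0314] ((540.655029296875, -19.347145080566406), (111.59911346435547, 149.13755798339844), 86.2391128540039)
side latch 0.68 3509 343.0 315.0 [ 0.42  -0.426  0.038] [0.004 0.047 0.051]
side latch 0.67 1783 280.0 196.0 [ 0.534 -0.029  0.037] [0.006 0.045 0.052]
```

View pics/topcrop.png

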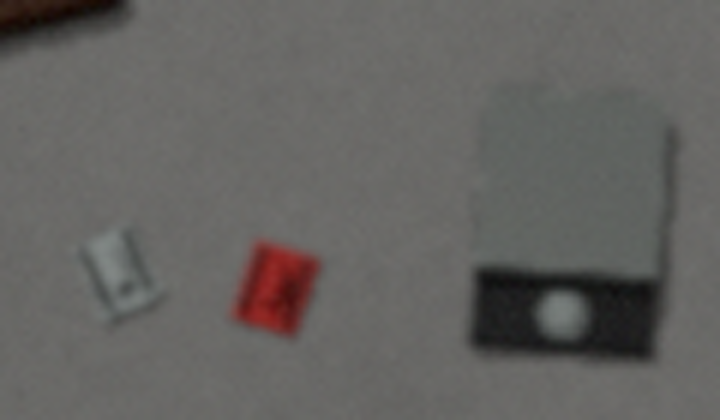

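View pics/sidecrop.png

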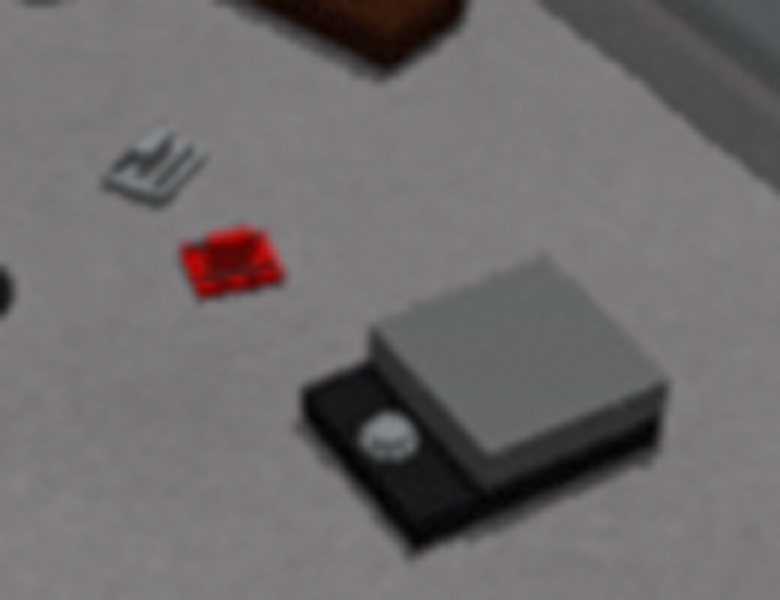

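The black/grey case at top (259,168) and the silver plate at (184,175) are confirmed in both crops; red and yellow are the decoys. Next I travel over the button with the jaws shut, turning the jaws onto the case's y axis.

Call:
jog_arm([
  {"dx": 0.42,"dy": -1,"dz": 0,"wz": 0.4,"hand": 0},
  {"dx": 0.42,"dy": -1,"dz": 0,"wz": 0.4,"hand": 0},
  {"dx": 0.42,"dy": -1,"dz": 0,"wz": 0.4,"hand": 0},
  {"dx": 0.42,"dy": -1,"dz": 0,"wz": 0.4,"hand": 0},
  {"dx": 0.42,"dy": -1,"dz": 0,"wz": 0.4,"hand": 0},
  {"dx": 0.42,"dy": -1,"dz": 0,"wz": 0.4,"hand": 0},
  {"dx": 0.42,"dy": -1,"dz": 0,"wz": 0.4,"hand": 0},
  {"dx": 0.42,"dy": -1,"dz": 0,"wz": 0.33,"hand": 0},
])

```text
invalid input
```

Call:
jog_arm([
  {"dx": 0.42,"dy": -1,"dz": 0,"hand": 0},
  {"dx": 0.42,"dy": -1,"dz": 0,"hand": 0},
  {"dx": 0.42,"dy": -1,"dz": 0,"hand": 0},
  {"dx": 0.42,"dy": -1,"dz": 0,"hand": 0},
  {"dx": 0.42,"dy": -1,"dz": 0,"hand": 0},
  {"dx": 0.42,"dy": -1,"dz": 0,"hand": 0},
  {"dx": 0.42,"dy": -1,"dz": 0,"hand": 0},
  {"dx": 0.42,"dy": -1,"dz": 0,"hand": 0},
])

```text
invalid input
```

```bash
cat >> h.py <<'E'
from scipy.spatial.transform import Rotation as Ro
def st():
    s=env.state(); R=Ro.from_rotvec(s['orientation']).as_matrix()
    print('t',round(s['time'],2),'pos',s['position'].round(4),'yawY',np.degrees(np.arctan2(R[1,1],R[0,1])).round(2),'z',R[:,2].round(4),'F',s['force'].round(2),'gap',round(s['finger_gap'],4),'q',s['joint_positions'].round(2))
    return s
def rel(x,y,z,yaw=None):
    s=st(); print('units',((np.array([x,y,z])-s['position'])/.03).round(3))
E
python3 -c "
from h import *
rel(.4866,-.0168,.095)"
```

```text
t 1.8 pos [0.2323 0.5802 0.2476] yawY 68.19 z [ 0.  0. -1.] F [-0.91 -0.27  0.35] gap 0.0871 q [ 1.06  0.22  1.53 -0.    1.39 -0.13]
units [  8.477 -19.902  -5.085]
```

Call:
jog_arm([
  {"dx": 0.42,"dy": -1.0,"dz": 0.0,"wx": 0.0,"wy": 0.0,"wz": 0.4,"hand": 0.0},
  {"dx": 0.42,"dy": -1.0,"dz": 0.0,"wx": 0.0,"wy": 0.0,"wz": 0.4,"hand": 0.0},
  {"dx": 0.42,"dy": -1.0,"dz": 0.0,"wx": 0.0,"wy": 0.0,"wz": 0.4,"hand": 0.0},
  {"dx": 0.42,"dy": -1.0,"dz": 0.0,"wx": 0.0,"wy": 0.0,"wz": 0.4,"hand": 0.0},
  {"dx": 0.42,"dy": -1.0,"dz": 0.0,"wx": 0.0,"wy": 0.0,"wz": 0.4,"hand": 0.0},
  {"dx": 0.42,"dy": -1.0,"dz": 0.0,"wx": 0.0,"wy": 0.0,"wz": 0.4,"hand": 0.0},
  {"dx": 0.42,"dy": -1.0,"dz": 0.0,"wx": 0.0,"wy": 0.0,"wz": 0.4,"hand": 0.0},
  {"dx": 0.42,"dy": -1.0,"dz": 0.0,"wx": 0.0,"wy": 0.0,"wz": 0.33,"hand": 0.0},
])

```text
time: 2.47
position: [0.3334, 0.3388, 0.2477]
orientation: [0.08, 3.14, 0.0]
force: [0.9, -0.5, 0.5]
finger_gap: 0.0415
```

Call:
jog_arm([
  {"dx": 0.42,"dy": -1.0,"dz": 0.0,"wx": 0.0,"wy": 0.0,"wz": 0.0,"hand": 0.0},
  {"dx": 0.42,"dy": -1.0,"dz": 0.0,"wx": 0.0,"wy": 0.0,"wz": 0.0,"hand": 0.0},
  {"dx": 0.42,"dy": -1.0,"dz": 0.0,"wx": 0.0,"wy": 0.0,"wz": 0.0,"hand": 0.0},
  {"dx": 0.42,"dy": -1.0,"dz": 0.0,"wx": 0.0,"wy": 0.0,"wz": 0.0,"hand": 0.0},
  {"dx": 0.42,"dy": -1.0,"dz": 0.0,"wx": 0.0,"wy": 0.0,"wz": 0.0,"hand": 0.0},
  {"dx": 0.42,"dy": -1.0,"dz": 0.0,"wx": 0.0,"wy": 0.0,"wz": 0.0,"hand": 0.0},
  {"dx": 0.42,"dy": -1.0,"dz": 0.0,"wx": 0.0,"wy": 0.0,"wz": 0.0,"hand": 0.0},
  {"dx": 0.42,"dy": -1.0,"dz": -0.5,"wx": 0.0,"wy": 0.0,"wz": 0.0,"hand": 0.0},
])

```text
time: 3.13
position: [0.4362, 0.0988, 0.2356]
orientation: [0.083, 3.134, 0.001]
force: [1.6, -0.4, 0.7]
finger_gap: 0.0005
```

Call:
jog_arm([
  {"dx": 0.42,"dy": -1.0,"dz": -0.8,"wx": 0.0,"wy": 0.0,"wz": 0.0,"hand": 0.0},
  {"dx": 0.42,"dy": -1.0,"dz": -0.8,"wx": 0.0,"wy": 0.0,"wz": 0.0,"hand": 0.0},
  {"dx": 0.4,"dy": -1.0,"dz": -0.8,"wx": 0.0,"wy": 0.0,"wz": 0.0,"hand": 0.0},
  {"dx": 0.4,"dy": -0.9,"dz": -0.8,"wx": 0.0,"wy": 0.0,"wz": 0.0,"hand": 0.0},
  {"dx": 0.0,"dy": 0.0,"dz": -0.8,"wx": 0.0,"wy": 0.0,"wz": 0.0,"hand": 0.0},
  {"dx": 0.0,"dy": 0.0,"dz": 0.0,"wx": 0.0,"wy": 0.0,"wz": 0.0,"hand": 0.0},
  {"dx": 0.0,"dy": 0.0,"dz": 0.0,"wx": 0.0,"wy": 0.0,"wz": 0.0,"hand": 0.0},
])

```text
time: 3.72
position: [0.4817, -0.0166, 0.1115]
orientation: [-0.085, -3.137, -0.001]
force: [1.3, -0.6, 0.8]
finger_gap: 0.0006
```

```bash
python3 -c "
from h import *
rel(.4866,-.0168,.075)"
```

```text
t 3.72 pos [ 0.4817 -0.0166  0.1115] yawY 86.91 z [-0.0038  0.001  -1.    ] F [ 1.3  -0.57  0.8 ] gap 0.0006 q [-0.2   0.03  2.01  0.    1.11 -1.72]
units [ 0.162 -0.005 -1.216]
```

Call:
jog_arm([
  {"dx": 0.16,"dy": 0.0,"dz": -0.4,"wx": 0.0,"wy": 0.0,"wz": 0.0,"hand": 0.0},
  {"dx": 0.0,"dy": 0.0,"dz": -0.5,"wx": 0.0,"wy": 0.0,"wz": 0.0,"hand": 0.0},
  {"dx": 0.0,"dy": 0.0,"dz": -0.4,"wx": 0.0,"wy": 0.0,"wz": 0.0,"hand": 0.0},
  {"dx": 0.0,"dy": 0.0,"dz": 0.0,"wx": 0.0,"wy": 0.0,"wz": 0.0,"hand": 0.0},
  {"dx": 0.0,"dy": 0.0,"dz": 0.0,"wx": 0.0,"wy": 0.0,"wz": 0.0,"hand": 0.0},
])

```text
time: 4.13
position: [0.4884, -0.016, 0.0749]
orientation: [0.081, 3.139, -0.0]
force: [0.7, 0.5, 0.7]
finger_gap: 0.0001
```

Call:
jog_arm([
  {"dx": 0.0,"dy": 0.0,"dz": 0.0,"wx": 0.0,"wy": 0.0,"wz": 0.0,"hand": 0.0},
  {"dx": 0.0,"dy": 0.0,"dz": -0.03,"wx": 0.0,"wy": 0.0,"wz": 0.0,"hand": 0.0},
  {"dx": 0.0,"dy": 0.0,"dz": -0.03,"wx": 0.0,"wy": 0.0,"wz": 0.0,"hand": 0.0},
])

```text
time: 4.38
position: [0.4888, -0.0167, 0.0731]
orientation: [0.082, 3.138, -0.001]
force: [-0.8, 0.1, 0.3]
finger_gap: 0.0005
```

Call:
jog_arm([
  {"dx": 0.0,"dy": 0.0,"dz": -0.03,"wx": 0.0,"wy": 0.0,"wz": 0.0,"hand": 0.0},
  {"dx": 0.0,"dy": 0.0,"dz": -0.03,"wx": 0.0,"wy": 0.0,"wz": 0.0,"hand": 0.0},
])

```text
time: 4.55
position: [0.4881, -0.0168, 0.0703]
orientation: [0.083, 3.14, -0.0]
force: [-0.2, 0.2, 0.4]
finger_gap: 0.0003
```

Run:
```python
from h import *
st(); p=eyes.camera('side'); save(p['image'],'b1',6,(220,140,350,230))
```

```text
t 4.55 pos [ 0.4881 -0.0168  0.0703] yawY 86.96 z [ 6.e-04 -1.e-04 -1.e+00] F [-0.2   0.19  0.41] gap 0.0003 q [-0.2   0.11  2.02  0.    1.02 -1.71]
```

View pics/b1.png

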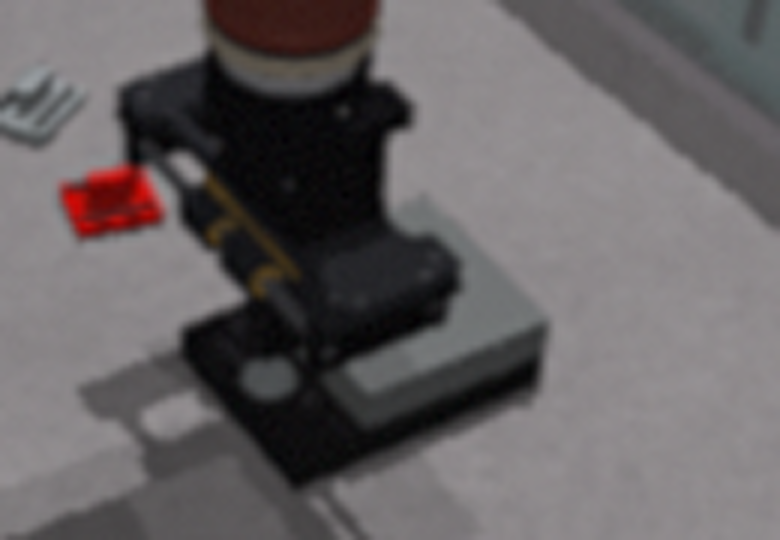

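Run:
```python
from h import *
s=st(); p=eyes.camera('side'); R=Ro.from_rotvec(s['orientation']).as_matrix(); T=s['position']
im=cv2.resize(p['image'][140:230,220:350],None,fx=6,fy=6,interpolation=cv2.INTER_CUBIC)
def dot(X,c):
    u=(proj(p,X)-[220,140]+.5)*6; cv2.circle(im,tuple(int(a) for a in u),4,c,-1)
dot(T+R@[0,0,.025],(255,0,0))
for sx in(-1,1): 
  for sy in (-1,1): dot(T+R@[sx*.0095,sy*.012,.025],(255,120,0))
  for sy in (-1,1): dot(T+R@[sx*.0375,sy*.095,-.045],(0,255,0)); dot(T+R@[sx*.095,sy*.0375,-.045],(0,0,255))
a=np.radians(-3.0); C=np.array([.5425,-.0198]); A=np.array([np.cos(a),np.sin(a)]); B=np.array([-A[1],A[0]])
for x in(-.075,.075):
  for y in(-.055,.055): dot(np.r_[C+A*x+B*y,.022],(255,0,255))
for h in(.03,.042): dot(np.r_[C-A*.056,h],(255,255,0))
save(im,'b2')
m=[r for r in eyes.landmark_of('latch',p)]; print([(r['centre'].round(4) if hasattr(r['centre'],'round') else r['centre'],r['score']) for r in m])
# depth of button-bright pixels
P,uv=cloud(p); sel=(P[:,0]>.46)&(P[:,0]<.51)&(P[:,1]>-.06)&(P[:,1]<.03)&(P[:,2]>.01)&(P[:,2]<.06)
for q,w in zip(P[sel],uv[sel]): 
    c=p['image'][w[1],w[0]]
    if c.sum()>220: print(w,q.round(4),c)
```

```text
t 4.6 pos [ 0.4878 -0.0168  0.0699] yawY 86.96 z [ 0. -0. -1.] F [-1.44  0.76 -0.09] gap 0.0006 q [-0.2   0.11  2.02 -0.    1.02 -1.71]
[([0.1536, -0.3756, 0.022], 0.9), ([0.4856, -0.016, 0.0201], 0.63), ([0.3779, -0.4034, 0.0208], 0.58)]
[262 201] [ 0.478  -0.0131  0.0333] [73 76 77]
[263 201] [ 0.4806 -0.0146  0.0332] [74 75 78]
[265 201] [ 0.485  -0.0186  0.0342] [72 74 76]
[266 201] [ 0.4893 -0.0179  0.0313] [75 78 79]
[267 201] [ 0.4899 -0.022   0.0344] [73 75 77]
[278 201] [ 0.5078 -0.0515  0.0493] [87 88 88]
[262 202] [ 0.4771 -0.0144  0.0307] [76 79 81]
[263 202] [ 0.4776 -0.0188  0.0341] [75 77 79]
[264 202] [ 0.4817 -0.0182  0.0314] [76 79 81]
[265 202] [ 0.4839 -0.0203  0.0319] [76 79 80]
[266 202] [ 0.4854 -0.0232  0.0336] [76 80 81]
[267 202] [ 0.4897 -0.0225  0.0307] [75 76 78]
[278 202] [ 0.5062 -0.0539  0.048 ] [81 83 83]
[279 202] [ 0.5067 -0.0578  0.0509] [ 97 100 100]
[261 203] [ 0.4761 -0.011   0.0242] [72 74 76]
[262 203] [ 0.4767 -0.0152  0.0274] [76 79 80]
[263 203] [ 0.4779 -0.0186  0.0296] [77 80 81]
[264 203] [ 0.4795 -0.0215  0.0311] [78 81 83]
[265 203] [ 0.4836 -0.0209  0.0284] [78 81 82]
[266 203] [ 0.4852 -0.0238  0.03  ] [77 79 81]
[267 203] [ 0.4892 -0.0234  0.0274] [75 77 79]
[262 204] [ 0.4752 -0.0175  0.0259] [74 76 77]
[263 204] [ 0.4795 -0.0166  0.0228] [77 80 81]
[264 204] [ 0.4778 -0.024   0.03  ] [78 81 82]
[265 204] [ 0.4802 -0.0257  0.0301] [79 81 83]
[266 204] [ 0.4847 -0.0247  0.0268] [75 78 79]
[267 204] [ 0.489  -0.0239  0.0238] [73 75 76]
[263 205] [ 0.4776 -0.0194  0.022 ] [73 76 77]
[264 205] [ 0.4777 -0.0244  0.0262] [75 78 79]
[265 205] [ 0.482  -0.0235  0.023 ] [75 77 79]
```

View pics/b2.png

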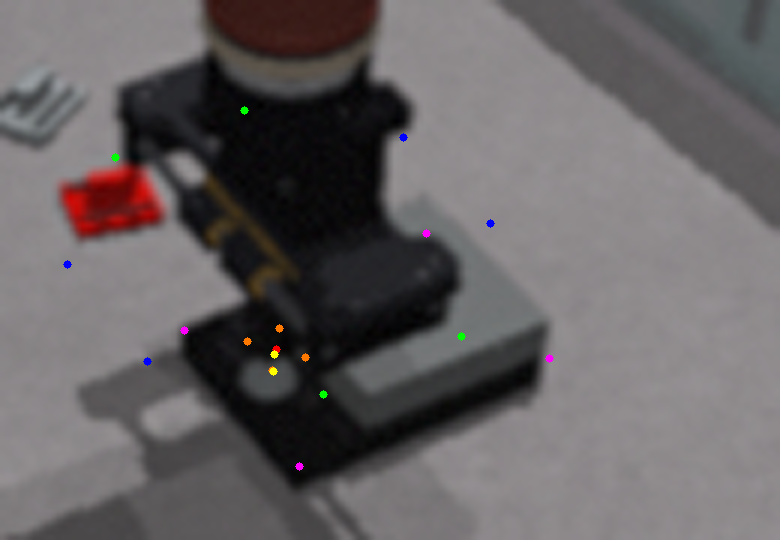

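The side view shows the fingertips (crop 275,350) straight above the button (268,378). The button top is at roughly z 0.032, so I descend by feel.

Call:
jog_arm([
  {"dx": -0.04,"dy": 0.0,"dz": -0.05,"wx": 0.0,"wy": 0.0,"wz": 0.0,"hand": 0.0},
  {"dx": 0.0,"dy": 0.0,"dz": -0.05,"wx": 0.0,"wy": 0.0,"wz": 0.0,"hand": 0.0},
  {"dx": 0.0,"dy": 0.0,"dz": -0.05,"wx": 0.0,"wy": 0.0,"wz": 0.0,"hand": 0.0},
])

```text
time: 4.95
position: [0.4865, -0.0168, 0.0652]
orientation: [-0.083, -3.14, -0.0]
force: [0.9, 0.2, -0.1]
finger_gap: 0.0003
```

Call:
jog_arm([
  {"dx": 0.0,"dy": 0.0,"dz": -0.05,"wx": 0.0,"wy": 0.0,"wz": 0.0,"hand": 0.0},
  {"dx": 0.0,"dy": 0.0,"dz": -0.05,"wx": 0.0,"wy": 0.0,"wz": 0.0,"hand": 0.0},
])

```text
time: 5.12
position: [0.4866, -0.0168, 0.0622]
orientation: [-0.083, -3.14, -0.0]
force: [-0.6, 0.4, 0.3]
finger_gap: 0.0004
```

Call:
jog_arm([
  {"dx": 0.0,"dy": 0.0,"dz": -0.05,"wx": 0.0,"wy": 0.0,"wz": 0.0,"hand": 0.0},
  {"dx": 0.0,"dy": 0.0,"dz": -0.05,"wx": 0.0,"wy": 0.0,"wz": 0.0,"hand": 0.0},
])

```text
time: 5.28
position: [0.4866, -0.0168, 0.0592]
orientation: [-0.083, -3.14, -0.0]
force: [-0.5, -0.4, -0.7]
finger_gap: 0.0009
```

Call:
jog_arm([
  {"dx": 0.0,"dy": 0.0,"dz": -0.04,"wx": 0.0,"wy": 0.0,"wz": 0.0,"hand": 0.0},
  {"dx": 0.0,"dy": 0.0,"dz": -0.04,"wx": 0.0,"wy": 0.0,"wz": 0.0,"hand": 0.0},
])

```text
time: 5.45
position: [0.4866, -0.0167, 0.0569]
orientation: [-0.083, -3.14, -0.0]
force: [-0.2, -0.0, -0.4]
finger_gap: 0.0009
```

Tip is at z≈0.032 with no contact yet. Continuing.

Call:
jog_arm([
  {"dx": 0.0,"dy": 0.0,"dz": -0.04,"wx": 0.0,"wy": 0.0,"wz": 0.0,"hand": 0.0},
  {"dx": 0.0,"dy": 0.0,"dz": -0.04,"wx": 0.0,"wy": 0.0,"wz": 0.0,"hand": 0.0},
])

```text
time: 5.62
position: [0.4867, -0.0168, 0.0547]
orientation: [0.083, 3.14, -0.0]
force: [-0.5, 0.5, 2.9]
finger_gap: 0.0006
```

Call:
jog_arm([
  {"dx": 0.0,"dy": 0.0,"dz": -0.03,"wx": 0.0,"wy": 0.0,"wz": 0.0,"hand": 0.0},
  {"dx": 0.0,"dy": 0.0,"dz": -0.02,"wx": 0.0,"wy": 0.0,"wz": 0.0,"hand": 0.0},
])

```text
time: 5.78
position: [0.4867, -0.0168, 0.0532]
orientation: [-0.083, -3.14, 0.0]
force: [-1.3, 0.7, 2.5]
finger_gap: 0.0005
```

Call:
jog_arm([
  {"dx": 0.0,"dy": 0.0,"dz": -0.03,"wx": 0.0,"wy": 0.0,"wz": 0.0,"hand": 0.0},
  {"dx": 0.0,"dy": 0.0,"dz": 0.0,"wx": 0.0,"wy": 0.0,"wz": 0.0,"hand": 0.0},
])

```text
time: 5.95
position: [0.4867, -0.0168, 0.0522]
orientation: [0.083, 3.14, 0.0]
force: [-0.6, 1.1, 2.5]
finger_gap: 0.0004
```

Run:
```python
from h import *
st(); p=eyes.camera('side'); save(p['image'],'b3',6,(220,140,350,230))
```

```text
t 5.95 pos [ 0.4867 -0.0168  0.0522] yawY 86.96 z [ 0.  0. -1.] F [-0.62  1.14  2.54] gap 0.0004 q [-0.2   0.13  2.03  0.    0.98 -1.71]
```

View pics/b3.png

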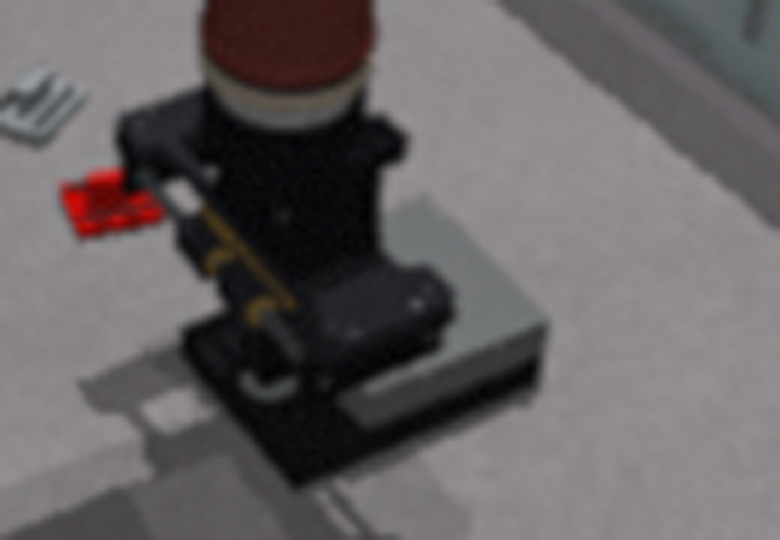

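The tips rest on the button at crop (270,380) and the lid is still shut. I'm about 3–4 mm into the spring at 2.5 N, so I press on in small steps.

Call:
jog_arm([
  {"dx": 0.0,"dy": 0.0,"dz": -0.02,"wx": 0.0,"wy": 0.0,"wz": 0.0,"hand": 0.0},
  {"dx": 0.0,"dy": 0.0,"dz": 0.0,"wx": 0.0,"wy": 0.0,"wz": 0.0,"hand": 0.0},
])

```text
time: 6.17
position: [0.4867, -0.0168, 0.0517]
orientation: [0.083, 3.14, -0.0]
force: [-0.9, 0.3, 3.5]
finger_gap: 0.0002
```

Call:
jog_arm([
  {"dx": 0.0,"dy": 0.0,"dz": -0.015,"wx": 0.0,"wy": 0.0,"wz": 0.0,"hand": 0.0},
  {"dx": 0.0,"dy": 0.0,"dz": 0.0,"wx": 0.0,"wy": 0.0,"wz": 0.0,"hand": 0.0},
])

```text
time: 6.33
position: [0.4867, -0.0168, 0.0512]
orientation: [0.083, 3.14, -0.0]
force: [-1.8, 0.6, 3.9]
finger_gap: 0.0007
```

Run:
```python
from h import *
st(); p=eyes.camera('side'); save(p['image'],'b4',6,(220,140,350,230))
```

```text
t 6.33 pos [ 0.4867 -0.0168  0.0512] yawY 86.96 z [ 1.e-04 -0.e+00 -1.e+00] F [-1.81  0.58  3.85] gap 0.0007 q [-0.2   0.14  2.03  0.    0.98 -1.71]
```

View pics/b4.png

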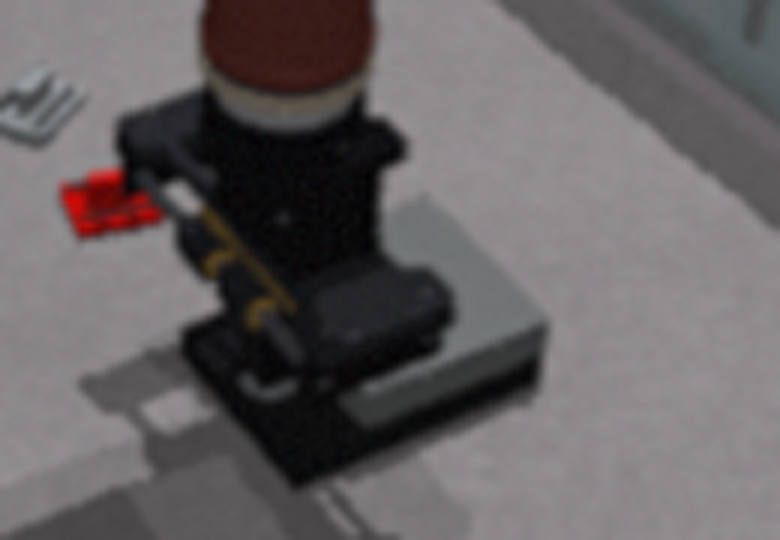

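Call:
jog_arm([
  {"dx": 0.0,"dy": 0.0,"dz": -0.015,"wx": 0.0,"wy": 0.0,"wz": 0.0,"hand": 0.0},
  {"dx": 0.0,"dy": 0.0,"dz": 0.0,"wx": 0.0,"wy": 0.0,"wz": 0.0,"hand": 0.0},
])

```text
time: 6.55
position: [0.4867, -0.0168, 0.0507]
orientation: [0.083, 3.14, -0.0]
force: [-0.8, 1.0, 3.0]
finger_gap: 0.0
```

Call:
jog_arm([
  {"dx": 0.0,"dy": 0.0,"dz": -0.015,"wx": 0.0,"wy": 0.0,"wz": 0.0,"hand": 0.0},
  {"dx": 0.0,"dy": 0.0,"dz": 0.0,"wx": 0.0,"wy": 0.0,"wz": 0.0,"hand": 0.0},
  {"dx": 0.0,"dy": 0.0,"dz": 0.0,"wx": 0.0,"wy": 0.0,"wz": 0.0,"hand": 0.0},
])

```text
time: 6.8
position: [0.4867, -0.0168, 0.0503]
orientation: [0.083, 3.14, -0.0]
force: [-0.4, -0.5, 1.8]
finger_gap: 0.0009
```

Run:
```python
from h import *
st(); p=eyes.camera('side'); save(p['image'],'b5',6,(220,140,350,230))
```

```text
t 6.8 pos [ 0.4867 -0.0168  0.0503] yawY 86.96 z [ 1.e-04 -0.e+00 -1.e+00] F [-0.36 -0.53  1.79] gap 0.0009 q [-0.2   0.14  2.03  0.    0.97 -1.71]
```

View pics/b5.png

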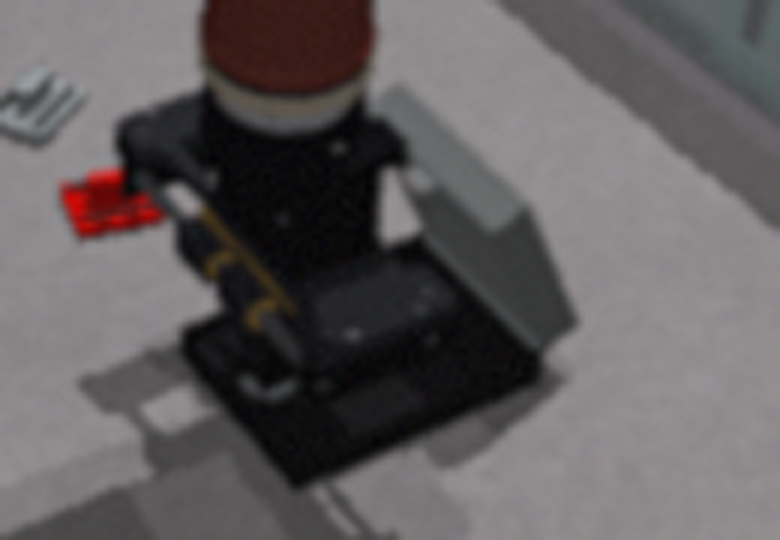

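The lid has sprung open (its inner face shows at crop 470,200). I go up and across to the silver plate, turning the jaws 30° and opening them.

Call:
jog_arm([
  {"dx": 0.0,"dy": 0.0,"dz": 0.5,"wx": 0.0,"wy": 0.0,"wz": 0.0,"hand": 0.0},
  {"dx": 0.0,"dy": 0.0,"dz": 1.0,"wx": 0.0,"wy": 0.0,"wz": 0.0,"hand": 0.0},
  {"dx": 0.1,"dy": 0.6,"dz": 0.9,"wx": 0.0,"wy": 0.0,"wz": 0.6,"hand": 0.6},
  {"dx": 0.1,"dy": 1.0,"dz": 0.6,"wx": 0.0,"wy": 0.0,"wz": 0.8,"hand": 0.6},
  {"dx": 0.1,"dy": 1.0,"dz": 0.0,"wx": 0.0,"wy": 0.0,"wz": 0.8,"hand": 0.6},
  {"dx": 0.1,"dy": 1.0,"dz": 0.0,"wx": 0.0,"wy": 0.0,"wz": 0.8,"hand": 0.6},
  {"dx": 0.1,"dy": 1.0,"dz": 0.0,"wx": 0.0,"wy": 0.0,"wz": 0.8,"hand": 0.6},
  {"dx": 0.1,"dy": 1.0,"dz": 0.0,"wx": 0.0,"wy": 0.0,"wz": 0.8,"hand": 0.6},
])

```text
time: 7.52
position: [0.5046, 0.1526, 0.1402]
orientation: [-0.674, 3.068, -0.0]
force: [-0.2, 0.3, 0.5]
finger_gap: 0.0323
```

Call:
jog_arm([
  {"dx": 0.1,"dy": 1.0,"dz": 0.0,"wx": 0.0,"wy": 0.0,"wz": 0.4,"hand": 0.6},
  {"dx": 0.08,"dy": 1.0,"dz": 0.0,"wx": 0.0,"wy": 0.0,"wz": 0.0,"hand": 0.6},
  {"dx": 0.0,"dy": 1.0,"dz": 0.0,"wx": 0.0,"wy": 0.0,"wz": 0.0,"hand": 0.6},
  {"dx": 0.0,"dy": 0.33,"dz": 0.0,"wx": 0.0,"wy": 0.0,"wz": 0.0,"hand": 0.6},
  {"dx": 0.0,"dy": 0.0,"dz": 0.0,"wx": 0.0,"wy": 0.0,"wz": 0.0,"hand": 0.6},
])

```text
time: 7.93
position: [0.5096, 0.2532, 0.1398]
orientation: [0.737, -3.054, -0.001]
force: [1.2, -0.7, -0.2]
finger_gap: 0.0522
```

Run:
```python
from h import *
rel(.51,.251,.036)
for n in ('top','side'):
    p=eyes.camera(n)
    save(p['image'],'c_'+n,4,(150,110,310,220))
    for k in ('pocket','plate_centre','case','hinge','lid_top'):
        print(n,k,[(np.round(r['centre'],4).tolist(),round(r['score'],2)) for r in eyes.landmark_of(k,p) if r['centre'][1]>-.3])
```

```text
t 7.93 pos [0.5096 0.2532 0.1398] yawY 117.14 z [-4.e-04  3.e-04 -1.e+00] F [ 1.16 -0.69 -0.21] gap 0.0522 q [ 0.32  0.19  1.77  0.    1.18 -1.72]
units [ 0.014 -0.074 -3.461]
top pocket [([0.5635, -0.0182, 0.0142], 0.78)]
top plate_centre [([0.5053, 0.1595, 0.0141], 0.69)]
top case [([0.5425, -0.0167, 0.0007], 0.65)]
top hinge [([0.6176, -0.0218, 0.0204], 0.92)]
top lid_top []
side pocket [([0.5602, -0.0184, 0.0104], 0.87)]
side plate_centre [([0.5108, 0.2538, 0.0173], 0.7), ([0.501, 0.1573, 0.0144], 0.44)]
side case [([0.5399, -0.0225, 0.0047], 0.73)]
side hinge [([0.6173, -0.0243, 0.0272], 0.87), ([0.5403, -0.2918, -0.0011], 0.17)]
side lid_top [([0.6541, -0.0235, 0.0978], 0.58)]
```

View pics/c_top.png

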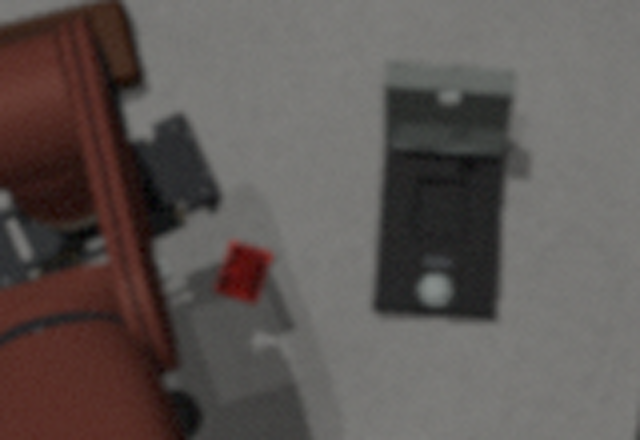

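View pics/c_side.png

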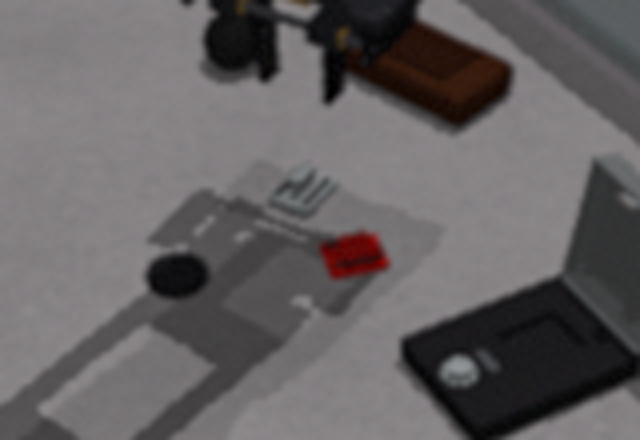

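Top view: the case is open, pocket outline at crop (440,205), lid leaning back. Side view: the open jaws are above the silver plate (crop 305,190). Before descending I'll refine the case pose with an edge fit.

```bash
cat > fit.py <<'E'
from h import *
from scipy.ndimage import map_coordinates, gaussian_filter
from scipy.optimize import minimize
def edge(p,g,a,b,inside,h,px=1.5,n=40):
    # mean (outside - inside) brightness across 3D edge a->b
    s=0
    A=np.array([proj(p,np.r_[a+(b-a)*t,h]) for t in np.linspace(.08,.92,n)])
    d=A[-1]-A[0]; nn=np.array([-d[1],d[0]])/np.linalg.norm(d)
    if (proj(p,np.r_[inside,h])-A.mean(0))@nn>0: nn=-nn
    f=lambda Q: map_coordinates(g,[Q[:,1],Q[:,0]],order=1)
    return (f(A+nn*px)-f(A-nn*px)).mean()
def case_edges(v):
    c=v[:2]; A=np.array([np.cos(v[2]),np.sin(v[2])]); B=np.array([-A[1],A[0]])
    P=lambda x,y: c+A*x+B*y
    return [(P(-.075,-.055),P(-.075,.055)),(P(-.075,-.055),P(.06,-.055)),(P(-.075,.055),P(.06,.055))],c
E
python3 - <<'E'
from fit import *
pp={n:eyes.camera(n) for n in('top','side')}
gg={n:gaussian_filter(p['image'].mean(2),.5) for n,p in pp.items()}
def sc(v,ns):
    E,c=case_edges(v); return -sum(edge(pp[n],gg[n],a,b,c,.022) for n in ns for a,b in E if not(n=='side' and 0))
for ns in(('top',),('side',),('top','side')):
    best=min((minimize(sc,[.5425+dx,-.0198+dy,-.052],args=(ns,),method='Nelder-Mead',options=dict(initial_simplex=[[.5425+dx,-.0198+dy,-.052],[.546+dx,-.0198+dy,-.052],[.5425+dx,-.016+dy,-.052],[.5425+dx,-.0198+dy,-.03]])) for dx in(-.003,.003) for dy in(-.003,.003)),key=lambda r:r.fun)
    v=best.x; print(ns,v.round(4),np.degrees(v[2]).round(2),best.fun.round(1),'pocket',(v[:2]+.018*np.array([np.cos(v[2]),np.sin(v[2])])).round(4))
# plate in side view
p=pp['side']
P,uv=cloud(p); s=(abs(P[:,0]-.51)<.045)&(abs(P[:,1]-.25)<.045)&(P[:,2]>.0165)&(P[:,2]<.035)
Q=P[s]; print('tab',len(Q),Q.mean(0).round(4),cv2.minAreaRect((Q[:,:2]*1000).astype(np.float32)))
st()
E
```

```text
('top',) [ 0.5368 -0.02   -0.0374] -2.14 -195.4 pocket [ 0.5548 -0.0207]
('side',) [ 0.5302 -0.0175 -0.0564] -3.23 -162.5 pocket [ 0.5482 -0.0185]
('top', 'side') [ 0.5326 -0.019  -0.0533] -3.05 -328.3 pocket [ 0.5506 -0.0199]
tab 26 [0.5086 0.2504 0.0247] ((509.49658203125, 250.77444458007812), (28.633176803588867, 9.163386344909668), 27.764019012451172)
t 8.63 pos [0.5102 0.251  0.1403] yawY 116.95 z [ 1.e-04  0.e+00 -1.e+00] F [-0.38 -0.11 -0.55] gap 0.0519 q [ 0.32  0.19  1.77 -0.    1.18 -1.72]
```

Front wall darkness biases that fit in x; y and yaw (-3.05°) agree with the depth fit, so I keep case ≈(0.5425,-0.0198). Now descending on the tab.

Call:
jog_arm([
  {"dx": 0.0,"dy": 0.0,"dz": -0.9,"wx": 0.0,"wy": 0.0,"wz": 0.0,"hand": 0.6},
  {"dx": 0.0,"dy": 0.0,"dz": -0.9,"wx": 0.0,"wy": 0.0,"wz": 0.0,"hand": 0.6},
  {"dx": 0.0,"dy": 0.0,"dz": -0.8,"wx": 0.0,"wy": 0.0,"wz": 0.0,"hand": 0.6},
  {"dx": 0.0,"dy": 0.0,"dz": -0.5,"wx": 0.0,"wy": 0.0,"wz": 0.0,"hand": 0.6},
  {"dx": 0.0,"dy": 0.0,"dz": -0.3,"wx": 0.0,"wy": 0.0,"wz": 0.0,"hand": 0.6},
  {"dx": 0.0,"dy": 0.0,"dz": 0.0,"wx": 0.0,"wy": 0.0,"wz": 0.0,"hand": 0.6},
  {"dx": 0.0,"dy": 0.0,"dz": 0.0,"wx": 0.0,"wy": 0.0,"wz": 0.0,"hand": 0.6},
])

```text
time: 9.22
position: [0.5102, 0.2512, 0.0384]
orientation: [0.732, -3.055, 0.0]
force: [-0.4, -0.0, 0.7]
finger_gap: 0.0522
```

Run:
```python
from h import *
s=st(); p=eyes.camera('side'); save(p['image'],'d1',7,(175,110,285,190))
```

```text
t 9.22 pos [0.5102 0.2512 0.0384] yawY 116.97 z [-3.e-04 -1.e-04 -1.e+00] F [-0.38 -0.    0.74] gap 0.0522 q [ 0.32  0.33  1.82  0.    0.99 -1.72]
```

View pics/d1.png

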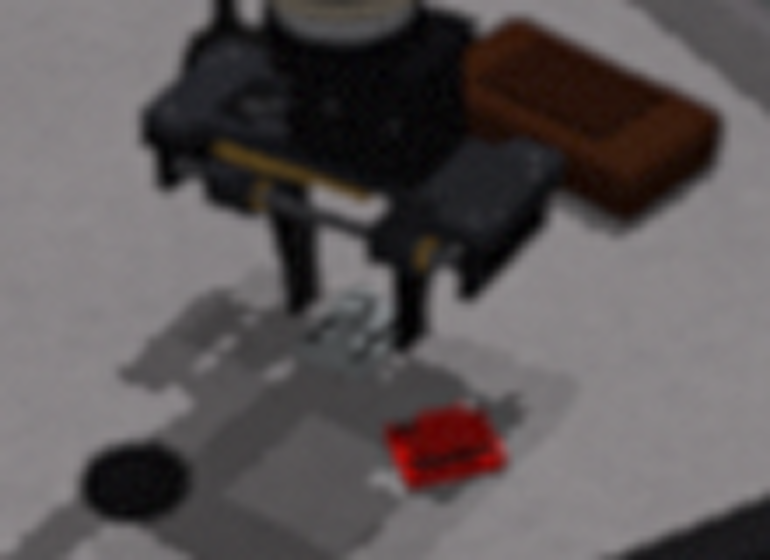

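The fingers straddle the silver plate's tab at crop (350,325), clear of the red plate. I lower 2.5 mm and close.

Call:
jog_arm([
  {"dx": 0.0,"dy": 0.0,"dz": -0.08,"wx": 0.0,"wy": 0.0,"wz": 0.0,"hand": 0.6},
  {"dx": 0.0,"dy": 0.0,"dz": 0.0,"wx": 0.0,"wy": 0.0,"wz": 0.0,"hand": 0.2},
  {"dx": 0.0,"dy": 0.0,"dz": 0.0,"wx": 0.0,"wy": 0.0,"wz": 0.0,"hand": 0.0},
  {"dx": 0.0,"dy": 0.0,"dz": 0.0,"wx": 0.0,"wy": 0.0,"wz": 0.0,"hand": 0.0},
  {"dx": 0.0,"dy": 0.0,"dz": 0.0,"wx": 0.0,"wy": 0.0,"wz": 0.0,"hand": 0.0},
  {"dx": 0.0,"dy": 0.0,"dz": 0.0,"wx": 0.0,"wy": 0.0,"wz": 0.0,"hand": 0.0},
  {"dx": 0.0,"dy": 0.0,"dz": 0.0,"wx": 0.0,"wy": 0.0,"wz": 0.0,"hand": 0.0},
  {"dx": 0.0,"dy": 0.0,"dz": 0.0,"wx": 0.0,"wy": 0.0,"wz": 0.0,"hand": 0.0},
])

```text
time: 9.93
position: [0.5101, 0.2511, 0.0359]
orientation: [-0.732, 3.055, 0.0]
force: [-0.1, 0.6, 0.4]
finger_gap: 0.0134
```

Call:
jog_arm([
  {"dx": 0.0,"dy": 0.0,"dz": 0.0,"wx": 0.0,"wy": 0.0,"wz": 0.0,"hand": 0.0},
  {"dx": 0.0,"dy": 0.0,"dz": 0.3,"wx": 0.0,"wy": 0.0,"wz": 0.0,"hand": 0.0},
  {"dx": 0.0,"dy": 0.0,"dz": 0.7,"wx": 0.0,"wy": 0.0,"wz": 0.0,"hand": 0.0},
  {"dx": 0.0,"dy": 0.0,"dz": 1.0,"wx": 0.0,"wy": 0.0,"wz": 0.0,"hand": 0.0},
  {"dx": 0.0,"dy": 0.0,"dz": 0.5,"wx": 0.0,"wy": 0.0,"wz": 0.0,"hand": 0.0},
])

```text
time: 10.35
position: [0.5112, 0.2515, 0.1141]
orientation: [-0.732, 3.052, 0.0]
force: [1.3, 0.7, 0.1]
finger_gap: 0.0095
```

Gap is 9.5 mm, so the tab is held. I carry it over the pocket and turn back 30°.

Call:
jog_arm([
  {"dx": 0.1,"dy": -0.7,"dz": 0.0,"wx": 0.0,"wy": 0.0,"wz": -0.5,"hand": 0.0},
  {"dx": 0.2,"dy": -1.0,"dz": 0.0,"wx": 0.0,"wy": 0.0,"wz": -0.6,"hand": 0.0},
  {"dx": 0.2,"dy": -1.0,"dz": 0.0,"wx": 0.0,"wy": 0.0,"wz": -0.6,"hand": 0.0},
  {"dx": 0.2,"dy": -1.0,"dz": 0.0,"wx": 0.0,"wy": 0.0,"wz": -0.6,"hand": 0.0},
  {"dx": 0.2,"dy": -1.0,"dz": 0.0,"wx": 0.0,"wy": 0.0,"wz": -0.6,"hand": 0.0},
  {"dx": 0.2,"dy": -1.0,"dz": 0.0,"wx": 0.0,"wy": 0.0,"wz": -0.6,"hand": 0.0},
  {"dx": 0.2,"dy": -1.0,"dz": 0.0,"wx": 0.0,"wy": 0.0,"wz": -0.6,"hand": 0.0},
  {"dx": 0.2,"dy": -1.0,"dz": 0.0,"wx": 0.0,"wy": 0.0,"wz": -0.6,"hand": 0.0},
])

```text
time: 11.02
position: [0.5551, 0.0186, 0.1114]
orientation: [0.039, 3.141, -0.0]
force: [0.5, 0.2, -0.8]
finger_gap: 0.0097
```

Call:
jog_arm([
  {"dx": 0.1,"dy": -0.8,"dz": 0.0,"wx": 0.0,"wy": 0.0,"wz": -0.3,"hand": 0.0},
  {"dx": 0.08,"dy": -0.57,"dz": -0.4,"wx": 0.0,"wy": 0.0,"wz": 0.0,"hand": 0.0},
  {"dx": 0.0,"dy": 0.0,"dz": -0.4,"wx": 0.0,"wy": 0.0,"wz": 0.0,"hand": 0.0},
  {"dx": 0.0,"dy": 0.0,"dz": -0.2,"wx": 0.0,"wy": 0.0,"wz": 0.0,"hand": 0.0},
  {"dx": 0.0,"dy": 0.0,"dz": 0.0,"wx": 0.0,"wy": 0.0,"wz": 0.0,"hand": 0.0},
  {"dx": 0.0,"dy": 0.0,"dz": 0.0,"wx": 0.0,"wy": 0.0,"wz": 0.0,"hand": 0.0},
])

```text
time: 11.52
position: [0.5596, -0.0198, 0.0802]
orientation: [-0.082, -3.139, -0.001]
force: [-0.4, 0.9, -2.2]
finger_gap: 0.0095
```

Run:
```python
from h import *
rel(.5605,-.0207,.065)
for n in ('side','top'):
    p=eyes.camera(n); save(p['image'],'e1_'+n,6,(220,140,350,230) if n=='side' else (200,110,330,210))
    for k in ('plate_centre','pocket','hinge','latch'):
        print(n,k,[(np.round(r['centre'],4).tolist(),round(r['score'],2)) for r in eyes.landmark_of(k,p) if abs(r['centre'][1])<.1])
```

```text
t 11.52 pos [ 0.5596 -0.0198  0.0802] yawY 87.02 z [-2.e-03  7.e-04 -1.e+00] F [-0.43  0.91 -2.18] gap 0.0095 q [-0.18  0.25  1.83  0.    1.07 -1.7 ]
units [ 0.029 -0.03  -0.508]
side plate_centre [([0.5599, -0.0202, 0.06], 0.47)]
side pocket [([0.5613, -0.0181, 0.0119], 0.69)]
side hinge [([0.617, -0.0256, 0.0234], 0.65)]
side latch [([0.4831, -0.014, 0.0232], 0.56)]
top plate_centre []
top pocket []
top hinge [([0.6149, -0.0202, 0.0224], 0.55)]
top latch []
```

View pics/e1_side.png

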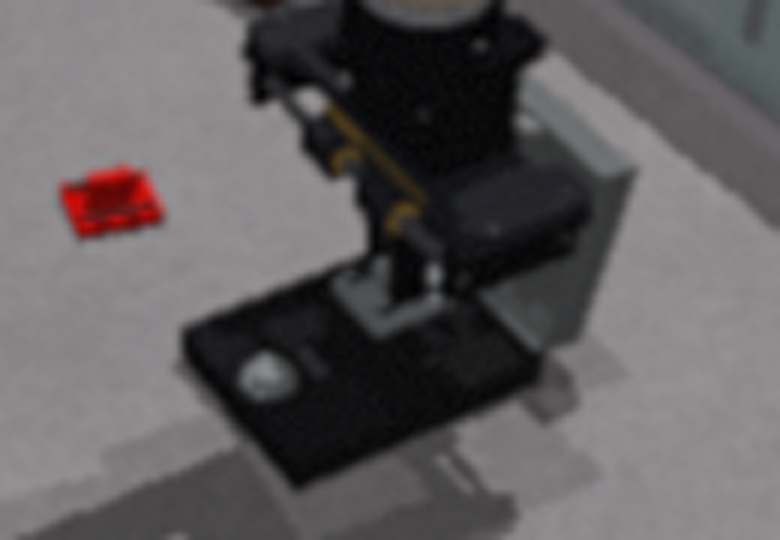

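View pics/e1_top.png

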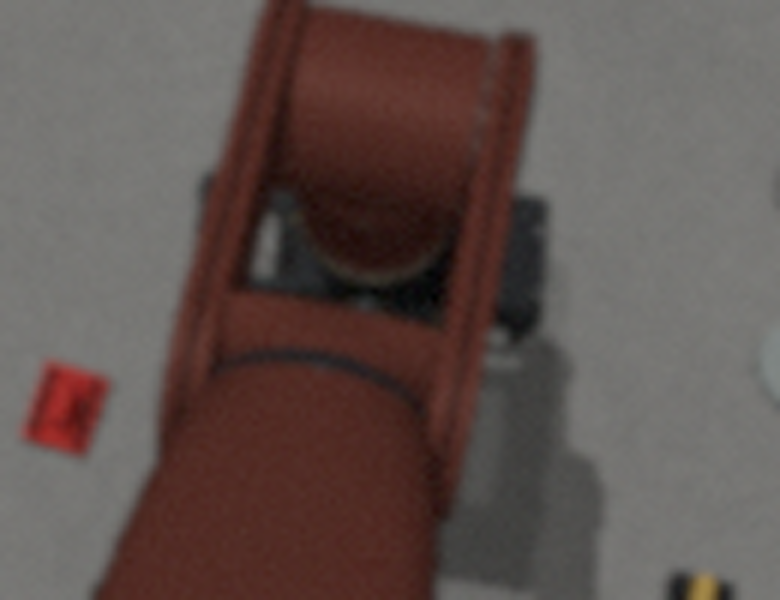

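Run:
```python
from fit import *
p=eyes.camera('side'); s=st()
g=gaussian_filter(p['image'].mean(2),.5)
a=np.radians(-3.03); A=np.array([np.cos(a),np.sin(a)]); B=np.array([-A[1],A[0]])
h=s['position'][2]-.0357
T=s['position'][:2]
# front-bottom and right-bottom edges of plate relative to TCP
for nm,f in (('front',lambda o:(T+A*o-B*.02,T+A*o+B*.02)),('right',lambda o:(T+B*o-A*.025,T+B*o+A*.025))):
    base=-.025 if nm=='front' else -.02
    os=base+np.arange(-.008,.0081,.001)
    print(nm,[(round((o-base)*1e3),round(-edge(p,g,*f(o),T,h,px=1.0),1)) for o in os])
P,uv=cloud(p)
C=np.array([.5425,-.0198]); L=np.c_[(P[:,:2]-C)@A,(P[:,:2]-C)@B,P[:,2]]
m=(abs(L[:,0])<.1)&(abs(L[:,1])<.08)&(L[:,2]>.017)&(L[:,2]<.027)
print('tub x lo',np.sort(L[m,0])[[3,10,20]].round(4),'y lo/hi',np.sort(L[m,1])[[3,10,20,-20,-10,-3]].round(4))
m=(abs(L[:,0])<.1)&(abs(L[:,1])<.05)&(L[:,2]>.046)&(L[:,2]<.058)&(L[:,0]<.045)
col=np.array([p['image'][v,u].mean() for u,v in uv]); m&=col>55
print('plate n',m.sum(),'x',np.sort(L[m,0])[[1,4,8]].round(4),'y lo',np.sort(L[m,1])[[1,4,8]].round(4),'hi',np.sort(L[m,1])[[-8,-4,-1]].round(4))
```

```text
t 12.07 pos [ 0.5606 -0.0209  0.081 ] yawY 86.97 z [ 2.e-04 -0.e+00 -1.e+00] F [ 0.25 -0.35 -1.61] gap 0.0098 q [-0.18  0.25  1.83 -0.    1.06 -1.7 ]
front [(-8, np.float64(4.3)), (-7, np.float64(7.8)), (-6, np.float64(12.3)), (-5, np.float64(17.6)), (-4, np.float64(23.5)), (-3, np.float64(29.5)), (-2, np.float64(34.9)), (-1, np.float64(39.1)), (0, np.float64(41.6)), (1, np.float64(42.1)), (2, np.float64(40.4)), (3, np.float64(36.7)), (4, np.float64(31.5)), (5, np.float64(25.4)), (6, np.float64(19.0)), (7, np.float64(13.1)), (8, np.float64(8.0))]
right [(-8, np.float64(4.1)), (-7, np.float64(6.8)), (-6, np.float64(10.6)), (-5, np.float64(15.3)), (-4, np.float64(20.7)), (-3, np.float64(26.3)), (-2, np.float64(31.7)), (-1, np.float64(36.4)), (0, np.float64(39.9)), (1, np.float64(41.9)), (2, np.float64(41.9)), (3, np.float64(39.7)), (4, np.float64(35.6)), (5, np.float64(29.9)), (6, np.float64(22.8)), (7, np.float64(14.7)), (8, np.float64(5.8))]
tub x lo [-0.0767 -0.0758 -0.0754] y lo/hi [-0.055  -0.0544 -0.0538  0.0551  0.0563  0.0575]
plate n 77 x [-0.0068 -0.0067 -0.0057] y lo [-0.0217 -0.0207 -0.0202] hi [0.0089 0.0122 0.0179]
```

Plate is level and centred on the TCP to ~1 mm, above the pocket. I lower it gently.

Call:
jog_arm([
  {"dx": 0.0,"dy": 0.0,"dz": -0.3,"wx": 0.0,"wy": 0.0,"wz": 0.0,"hand": 0.0},
  {"dx": 0.0,"dy": 0.0,"dz": -0.25,"wx": 0.0,"wy": 0.0,"wz": 0.0,"hand": 0.0},
  {"dx": 0.0,"dy": 0.0,"dz": -0.15,"wx": 0.0,"wy": 0.0,"wz": 0.0,"hand": 0.0},
  {"dx": 0.0,"dy": 0.0,"dz": 0.0,"wx": 0.0,"wy": 0.0,"wz": 0.0,"hand": 0.0},
  {"dx": 0.0,"dy": 0.0,"dz": 0.0,"wx": 0.0,"wy": 0.0,"wz": 0.0,"hand": 0.0},
])

```text
time: 12.48
position: [0.56, -0.0209, 0.0591]
orientation: [-0.083, -3.139, -0.0]
force: [0.4, -0.1, -1.0]
finger_gap: 0.0095
```

Call:
jog_arm([
  {"dx": 0.0,"dy": 0.0,"dz": -0.05,"wx": 0.0,"wy": 0.0,"wz": 0.0,"hand": 0.0},
  {"dx": 0.0,"dy": 0.0,"dz": -0.05,"wx": 0.0,"wy": 0.0,"wz": 0.0,"hand": 0.0},
  {"dx": 0.0,"dy": 0.0,"dz": 0.0,"wx": 0.0,"wy": 0.0,"wz": 0.0,"hand": 0.0},
])

```text
time: 12.73
position: [0.5608, -0.021, 0.0578]
orientation: [0.083, 3.14, -0.0]
force: [-4.3, 0.6, 4.8]
finger_gap: 0.0097
```

Call:
jog_arm([
  {"dx": 0.0,"dy": 0.0,"dz": -0.04,"wx": 0.0,"wy": 0.0,"wz": 0.0,"hand": 0.0},
  {"dx": 0.0,"dy": 0.0,"dz": 0.0,"wx": 0.0,"wy": 0.0,"wz": 0.0,"hand": 0.0},
])

```text
time: 12.9
position: [0.5609, -0.0208, 0.0574]
orientation: [0.083, 3.14, 0.0]
force: [-5.7, 1.7, 11.9]
finger_gap: 0.0095
```

Call:
jog_arm([
  {"dx": 0.0,"dy": 0.0,"dz": -0.04,"wx": 0.0,"wy": 0.0,"wz": 0.0,"hand": 0.0},
  {"dx": 0.0,"dy": 0.0,"dz": 0.0,"wx": 0.0,"wy": 0.0,"wz": 0.0,"hand": 0.0},
])

```text
time: 13.07
position: [0.5611, -0.0206, 0.057]
orientation: [0.083, 3.14, 0.0]
force: [-7.4, 3.2, 15.9]
finger_gap: 0.0098
```

Chamfer contact pushes toward -x (and slightly +y). I back off 3 mm, shift and retry.

Call:
jog_arm([
  {"dx": 0.0,"dy": 0.0,"dz": 0.15,"wx": 0.0,"wy": 0.0,"wz": 0.0,"hand": 0.0},
  {"dx": -0.06,"dy": 0.02,"dz": 0.0,"wx": 0.0,"wy": 0.0,"wz": 0.0,"hand": 0.0},
  {"dx": 0.0,"dy": 0.0,"dz": 0.0,"wx": 0.0,"wy": 0.0,"wz": 0.0,"hand": 0.0},
])

```text
time: 13.32
position: [0.5586, -0.0203, 0.0591]
orientation: [0.083, 3.14, -0.0]
force: [-0.2, -0.3, -1.5]
finger_gap: 0.0097
```

Call:
jog_arm([
  {"dx": 0.0,"dy": 0.0,"dz": -0.05,"wx": 0.0,"wy": 0.0,"wz": 0.0,"hand": 0.0},
  {"dx": 0.0,"dy": 0.0,"dz": 0.0,"wx": 0.0,"wy": 0.0,"wz": 0.0,"hand": 0.0},
])

```text
time: 13.48
position: [0.5587, -0.0203, 0.0575]
orientation: [-0.083, -3.14, -0.0]
force: [-2.6, 1.0, 3.1]
finger_gap: 0.0093
```

Call:
jog_arm([
  {"dx": 0.0,"dy": 0.0,"dz": -0.05,"wx": 0.0,"wy": 0.0,"wz": 0.0,"hand": 0.0},
  {"dx": 0.0,"dy": 0.0,"dz": 0.0,"wx": 0.0,"wy": 0.0,"wz": 0.0,"hand": 0.0},
])

```text
time: 13.65
position: [0.5589, -0.0202, 0.0571]
orientation: [-0.083, -3.14, -0.0]
force: [-4.6, 1.9, 12.0]
finger_gap: 0.0096
```

Run:
```python
from fit import *
s=st(); print(s['moment'].round(3))
F=s['force']+[0,0,1.3]; M=s['moment']
for rz in(-.036,): print('contact rx,ry', (rz*F[0]-M[1])/F[2], (M[0]+rz*F[1])/F[2])
p=eyes.camera('side'); save(p['image'],'f1',8,(240,150,330,220))
for k in ('pocket','hinge','plate_centre'):
        print(k,[(np.round(r['centre'],4).tolist(),round(r['score'],2)) for r in eyes.landmark_of(k,p) if abs(r['centre'][1])<.1])
```

```text
t 13.65 pos [ 0.5589 -0.0202  0.0571] yawY 86.97 z [-2.e-04  2.e-04 -1.e+00] F [-4.58  1.91 11.98] gap 0.0096 q [-0.18  0.28  1.84  0.    1.02 -1.7 ]
[ 0.13   0.885 -0.064]
contact rx,ry -0.054194320345494346 0.004614418383819673
pocket [([0.5586, -0.0181, 0.017], 0.96)]
hinge [([0.6203, -0.0244, 0.0236], 0.63)]
plate_centre [([0.5598, -0.021, 0.0372], 0.67)]
```

View pics/f1.png

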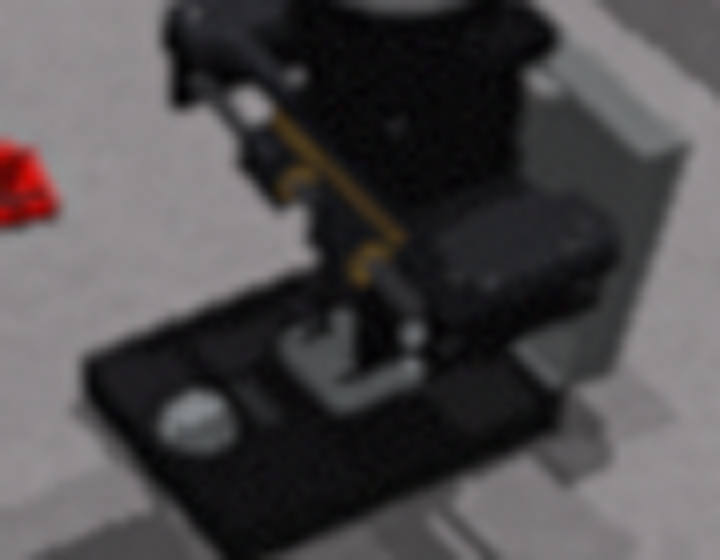

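Run:
```python
from fit import *
for n,org,box in(('side',(150,110),(240,150,320,215)),('top',(150,110),(235,125,290,195))):
    p=eyes.camera(n)
    im=cv2.cvtColor(cv2.imread(f'pics/c_{n}.png'),cv2.COLOR_BGR2RGB)
    x0,y0,x1,y1=box
    c=im[(y0-110)*4:(y1-110)*4,(x0-150)*4:(x1-150)*4]; k=9 if n=='side' else 8
    k=600/((y1-y0)); k=min(k,790/(x1-x0))
    c=cv2.resize(c,None,fx=k/4,fy=k/4,interpolation=cv2.INTER_CUBIC)
    c=np.clip(c.astype(float)*2.2,0,255).astype(np.uint8)
    a=np.radians(-3.03); A=np.array([np.cos(a),np.sin(a)]); B=np.array([-A[1],A[0]]); C=np.array([.5425,-.0198])
    def poly(x0_,x1_,y0_,y1_,h,col):
        q=np.array([(proj(p,np.r_[C+A*x+B*y,h])+.5-[x0,y0])*k for x,y in((x0_,y0_),(x1_,y0_),(x1_,y1_),(x0_,y1_))])
        cv2.polylines(c,[q.astype(int)],True,col,1)
    raw=c.copy()
    poly(.018-.0265,.018+.0265,-.0215,.0215,.014,(0,255,0))
    poly(.018-.0265,.018+.0265,-.0215,.0215,.022,(255,0,0))
    poly(-.075,.075,-.055,.055,.022,(255,0,255))
    save(c,'g_'+n); save(raw,'graw_'+n)
```

```text
(no output)
```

View pics/g_side.png

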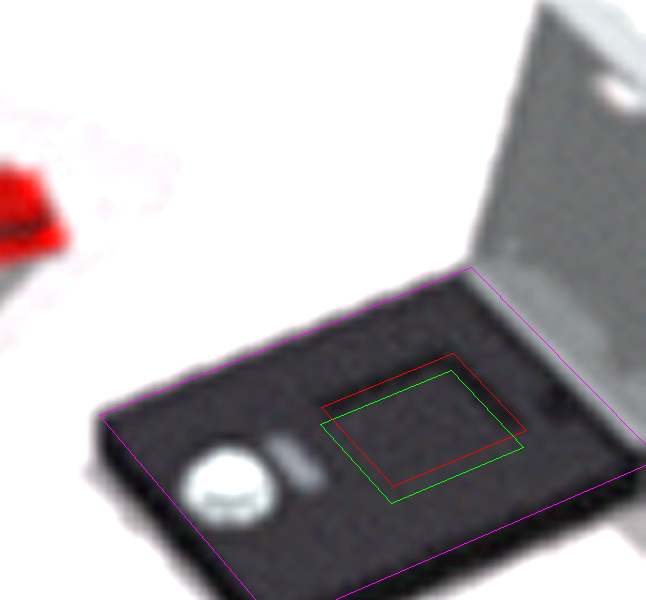

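View pics/g_top.png

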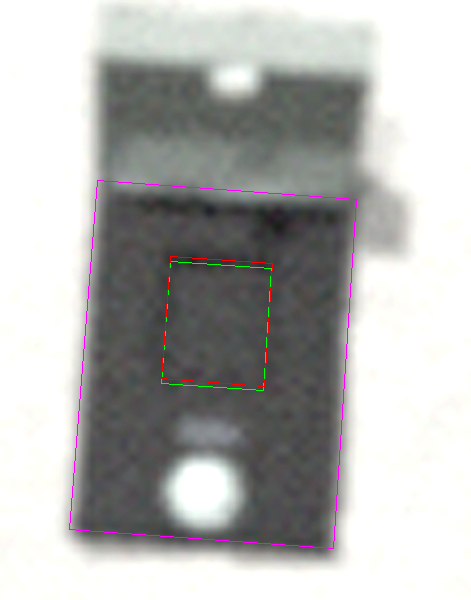

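View pics/graw_side.png

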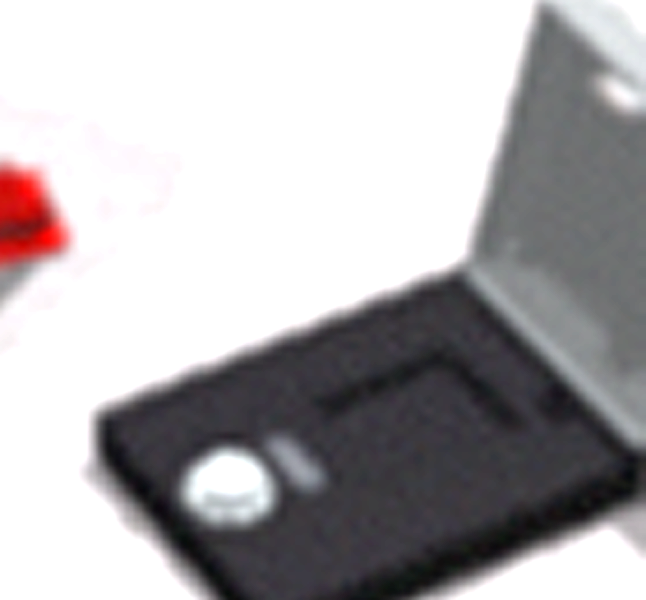

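View pics/graw_top.png

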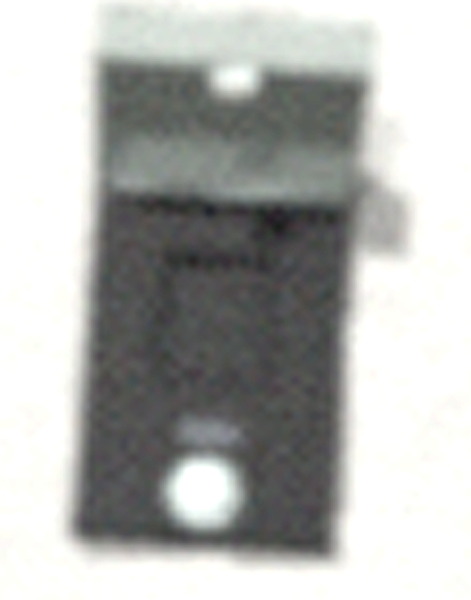

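Run:
```python
from fit import *
a=np.radians(-3.03); A=np.array([np.cos(a),np.sin(a)]); B=np.array([-A[1],A[0]]); C=np.array([.5425,-.0198])
PK=C+.018*A; print('PK',PK)
def prof(p,g,f,os,h,sc=1,off=(0,0)):
    out=[]
    for o in os:
        a_,b_=f(o); Q=np.array([proj(p,np.r_[a_+(b_-a_)*t,h]) for t in np.linspace(.15,.85,40)])
        Q=(Q-off+.5)*sc-.5
        out.append(map_coordinates(g,[Q[:,1],Q[:,0]],order=1).mean())
    return np.round(out,1)
os=np.arange(-.010,.0101,.001)
for n in('side','top'):
    p=eyes.camera(n)
    g=cv2.imread(f'pics/c_{n}.png').mean(2)
    print(n,'back', dict(zip((os*1e3).round().astype(int).tolist(),prof(p,g,lambda o:(PK+A*(.0265+o)-B*.0215,PK+A*(.0265+o)+B*.0215),os,.022,4,(150,110)).tolist())))
    print(n,'left',prof(p,g,lambda o:(PK+B*(.0215+o)-A*.0265,PK+B*(.0215+o)+A*.0265),os,.022,4,(150,110)).tolist())
    print(n,'right',prof(p,g,lambda o:(PK-B*(.0215+o)-A*.0265,PK-B*(.0215+o)+A*.0265),os,.022,4,(150,110)).tolist())
    print(n,'front',prof(p,g,lambda o:(PK-A*(.0265+o)-B*.0215,PK-A*(.0265+o)+B*.0215),os,.022,4,(150,110)).tolist())
    if n=='side':
        s=st(); T=s['position'][:2]; h=s['position'][2]-.0359
        g=p['image'].mean(2)
        print('plate front(bottom) ',prof(p,g,lambda o:(T-A*(.025+o)-B*.02,T-A*(.025+o)+B*.02),os,h).tolist())
        print('plate right(bottom) ',prof(p,g,lambda o:(T-B*(.02+o)-A*.025,T-B*(.02+o)+A*.025),os,h).tolist())
    # band predicted
    for nm,d in(('back',A),('left',B)):
        L=.0265 if nm=='back' else .0215
        q=proj(p,np.r_[PK+d*L,.014]); r=onplane(p,[q],.022)[0][:2]; print(nm,'floor line appears at o=',((r-PK)@d-L).round(4))
print(s['moment'])
```

```text
PK [ 0.56047484 -0.02075146]
side back {-10: 26.6, -9: 25.3, -8: 23.5, -7: 21.4, -6: 19.3, -5: 17.3, -4: 15.4, -3: 14.1, -2: 13.7, -1: 14.4, 0: 16.0, 1: 18.4, 2: 20.7, 3: 23.0, 4: 25.0, 5: 26.3, 6: 27.0, 7: 27.2, 8: 27.1, 9: 26.8, 10: 26.3}
side left [27.0, 26.7, 26.1, 25.1, 23.7, 21.9, 19.8, 17.8, 16.1, 14.9, 14.4, 14.8, 15.9, 17.6, 19.8, 21.9, 23.8, 25.2, 26.2, 26.6, 26.9]
side right [26.9, 26.8, 26.6, 26.6, 26.5, 26.4, 26.4, 26.5, 26.6, 26.9, 27.3, 27.6, 27.7, 27.6, 27.4, 27.2, 27.1, 27.4, 27.6, 27.7, 27.6]
side front [26.8, 27.0, 27.2, 27.4, 27.4, 27.4, 27.3, 27.1, 26.9, 26.8, 26.7, 26.6, 26.6, 26.5, 26.5, 26.5, 26.7, 26.9, 27.2, 26.9, 26.2]
t 14.0 pos [ 0.5589 -0.0202  0.0571] yawY 86.97 z [-1.e-04  2.e-04 -1.e+00] F [-4.65  1.67 11.27] gap 0.0093 q [-0.18  0.28  1.84  0.    1.02 -1.7 ]
plate front(bottom)  [78.2, 78.8, 78.9, 78.2, 76.4, 73.5, 69.2, 63.7, 57.1, 49.7, 42.0, 34.6, 28.0, 22.5, 18.4, 15.5, 13.8, 13.0, 12.6, 12.6, 12.8]
plate right(bottom)  [80.1, 81.6, 81.7, 80.3, 77.6, 73.4, 67.8, 61.1, 53.8, 46.2, 38.8, 32.0, 26.2, 21.7, 18.5, 16.5, 15.6, 15.2, 15.2, 15.3, 15.4]
back floor line appears at o= -0.0053
left floor line appears at o= -0.0068
top back {-10: 36.0, -9: 36.3, -8: 36.1, -7: 35.4, -6: 34.2, -5: 32.3, -4: 30.0, -3: 27.6, -2: 25.7, -1: 24.6, 0: 24.7, 1: 25.8, 2: 27.4, 3: 29.3, 4: 30.8, 5: 32.0, 6: 33.0, 7: 34.1, 8: 34.8, 9: 35.3, 10: 35.5}
top left [37.4, 37.4, 37.2, 36.9, 36.2, 35.4, 34.4, 33.4, 32.5, 31.8, 31.2, 30.9, 30.9, 31.3, 31.9, 32.6, 33.4, 34.3, 35.1, 35.7, 36.1]
top right [36.1, 35.6, 35.3, 34.9, 34.7, 34.5, 34.2, 33.8, 33.3, 33.0, 32.7, 32.6, 32.7, 33.2, 33.9, 34.8, 35.6, 36.1, 36.3, 36.1, 35.9]
top front [37.2, 37.1, 37.0, 36.5, 35.7, 34.9, 34.1, 33.6, 33.5, 33.5, 33.7, 34.1, 34.6, 35.1, 35.5, 35.7, 35.9, 36.3, 36.7, 37.0, 37.3]
back floor line appears at o= -0.0021
left floor line appears at o= -0.0001
[ 0.17346549  0.91169026 -0.06805699]
```

Relative comparison of plate edges and pocket walls in the same camera says the pocket lies about +1.5 mm in x and +2 mm in y of the present pose. I back off, shift and retry.

Call:
jog_arm([
  {"dx": 0.0,"dy": 0.0,"dz": 0.15,"wx": 0.0,"wy": 0.0,"wz": 0.0,"hand": 0.0},
  {"dx": 0.05,"dy": 0.065,"dz": 0.0,"wx": 0.0,"wy": 0.0,"wz": 0.0,"hand": 0.0},
  {"dx": 0.0,"dy": 0.0,"dz": 0.0,"wx": 0.0,"wy": 0.0,"wz": 0.0,"hand": 0.0},
])

```text
time: 14.3
position: [0.5604, -0.0183, 0.0603]
orientation: [0.083, 3.14, 0.0]
force: [-0.6, 0.1, -1.6]
finger_gap: 0.0098
```

Call:
jog_arm([
  {"dx": 0.0,"dy": 0.0,"dz": -0.07,"wx": 0.0,"wy": 0.0,"wz": 0.0,"hand": 0.0},
  {"dx": 0.0,"dy": 0.0,"dz": 0.0,"wx": 0.0,"wy": 0.0,"wz": 0.0,"hand": 0.0},
])

```text
time: 14.47
position: [0.5596, -0.0183, 0.0574]
orientation: [-0.083, -3.139, -0.0]
force: [0.3, -0.0, -0.9]
finger_gap: 0.0097
```

Call:
jog_arm([
  {"dx": 0.0,"dy": 0.0,"dz": -0.05,"wx": 0.0,"wy": 0.0,"wz": 0.0,"hand": 0.0},
  {"dx": 0.0,"dy": 0.0,"dz": 0.0,"wx": 0.0,"wy": 0.0,"wz": 0.0,"hand": 0.0},
])

```text
time: 14.63
position: [0.5597, -0.0184, 0.0562]
orientation: [-0.083, -3.139, -0.0]
force: [0.3, 0.2, -1.1]
finger_gap: 0.0094
```

No contact at z 0.0562, so it is entering. Continuing.

Call:
jog_arm([
  {"dx": 0.0,"dy": 0.0,"dz": -0.05,"wx": 0.0,"wy": 0.0,"wz": 0.0,"hand": 0.0},
  {"dx": 0.0,"dy": 0.0,"dz": 0.0,"wx": 0.0,"wy": 0.0,"wz": 0.0,"hand": 0.0},
])

```text
time: 14.8
position: [0.56, -0.0184, 0.055]
orientation: [-0.083, -3.14, -0.0]
force: [-0.1, -0.7, -1.5]
finger_gap: 0.0097
```

Call:
jog_arm([
  {"dx": 0.0,"dy": 0.0,"dz": -0.05,"wx": 0.0,"wy": 0.0,"wz": 0.0,"hand": 0.0},
  {"dx": 0.0,"dy": 0.0,"dz": 0.0,"wx": 0.0,"wy": 0.0,"wz": 0.0,"hand": 0.0},
])

```text
time: 14.97
position: [0.56, -0.0184, 0.0536]
orientation: [-0.083, -3.14, -0.0]
force: [0.1, 0.3, -0.2]
finger_gap: 0.0096
```

Call:
jog_arm([
  {"dx": 0.0,"dy": 0.0,"dz": -0.05,"wx": 0.0,"wy": 0.0,"wz": 0.0,"hand": 0.0},
  {"dx": 0.0,"dy": 0.0,"dz": 0.0,"wx": 0.0,"wy": 0.0,"wz": 0.0,"hand": 0.0},
])

```text
time: 15.13
position: [0.56, -0.0184, 0.0521]
orientation: [-0.083, -3.14, -0.0]
force: [-0.4, -0.6, -1.5]
finger_gap: 0.0099
```

Call:
jog_arm([
  {"dx": 0.0,"dy": 0.0,"dz": -0.04,"wx": 0.0,"wy": 0.0,"wz": 0.0,"hand": 0.0},
  {"dx": 0.0,"dy": 0.0,"dz": 0.0,"wx": 0.0,"wy": 0.0,"wz": 0.0,"hand": 0.0},
])

```text
time: 15.3
position: [0.5601, -0.0184, 0.051]
orientation: [-0.083, -3.14, -0.0]
force: [0.2, 0.6, -0.9]
finger_gap: 0.0098
```

Call:
jog_arm([
  {"dx": 0.0,"dy": 0.0,"dz": -0.03,"wx": 0.0,"wy": 0.0,"wz": 0.0,"hand": 0.0},
  {"dx": 0.0,"dy": 0.0,"dz": 0.0,"wx": 0.0,"wy": 0.0,"wz": 0.0,"hand": 0.0},
])

```text
time: 15.47
position: [0.5601, -0.0184, 0.0501]
orientation: [-0.083, -3.14, -0.0]
force: [0.4, 0.7, -2.3]
finger_gap: 0.0094
```

Call:
jog_arm([
  {"dx": 0.0,"dy": 0.0,"dz": -0.03,"wx": 0.0,"wy": 0.0,"wz": 0.0,"hand": 0.0},
  {"dx": 0.0,"dy": 0.0,"dz": 0.0,"wx": 0.0,"wy": 0.0,"wz": 0.0,"hand": 0.0},
])

```text
time: 15.63
position: [0.5603, -0.0185, 0.0499]
orientation: [0.083, 3.14, -0.0]
force: [-1.4, -0.3, 3.1]
finger_gap: 0.0099
```

Floor contact is at exactly the expected height (TCP 0.0499). Releasing and lifting.

Call:
jog_arm([
  {"dx": 0.0,"dy": 0.0,"dz": -0.02,"wx": 0.0,"wy": 0.0,"wz": 0.0,"hand": 0.0},
  {"dx": 0.0,"dy": 0.0,"dz": 0.02,"wx": 0.0,"wy": 0.0,"wz": 0.0,"hand": 0.4},
  {"dx": 0.0,"dy": 0.0,"dz": 0.0,"wx": 0.0,"wy": 0.0,"wz": 0.0,"hand": 0.4},
  {"dx": 0.0,"dy": 0.0,"dz": 0.0,"wx": 0.0,"wy": 0.0,"wz": 0.0,"hand": 0.4},
  {"dx": 0.0,"dy": 0.0,"dz": 0.0,"wx": 0.0,"wy": 0.0,"wz": 0.0,"hand": 0.4},
  {"dx": 0.0,"dy": 0.0,"dz": 0.3,"wx": 0.0,"wy": 0.0,"wz": 0.0,"hand": 0.4},
  {"dx": 0.0,"dy": 0.0,"dz": 0.8,"wx": 0.0,"wy": 0.0,"wz": 0.0,"hand": 0.4},
  {"dx": -0.2,"dy": 0.0,"dz": 1.0,"wx": 0.0,"wy": 0.0,"wz": 0.0,"hand": 0.4},
])

```text
time: 16.3
position: [0.5529, -0.0182, 0.1114]
orientation: [-0.083, -3.136, -0.001]
force: [-0.4, 0.8, 0.6]
finger_gap: 0.0347
```

Call:
jog_arm([
  {"dx": 0.0,"dy": 0.0,"dz": 1.0,"wx": 0.0,"wy": 0.0,"wz": 0.0,"hand": 0.0},
  {"dx": 0.0,"dy": 0.0,"dz": 1.0,"wx": 0.0,"wy": 0.0,"wz": 0.0,"hand": 0.0},
  {"dx": 0.0,"dy": 0.0,"dz": 1.0,"wx": 0.0,"wy": 0.0,"wz": 0.0,"hand": 0.0},
  {"dx": 0.0,"dy": 0.0,"dz": 0.6,"wx": 0.0,"wy": 0.0,"wz": 0.0,"hand": 0.0},
  {"dx": 0.0,"dy": 0.0,"dz": 0.0,"wx": 0.0,"wy": 0.0,"wz": 0.0,"hand": 0.0},
])

```text
time: 16.72
position: [0.557, -0.0189, 0.2268]
orientation: [0.083, 3.131, -0.002]
force: [0.8, 0.0, 0.9]
finger_gap: 0.0091
```

Run:
```python
from h import *
st(); p=eyes.camera('side'); save(p['image'],'i1',8,(240,150,330,220))
```

```text
t 16.72 pos [ 0.557  -0.0189  0.2268] yawY 86.97 z [ 0.0096 -0.0017 -1.    ] F [0.84 0.   0.88] gap 0.0091 q [-0.18  0.07  1.74 -0.    1.33 -1.69]
```

View pics/i1.png

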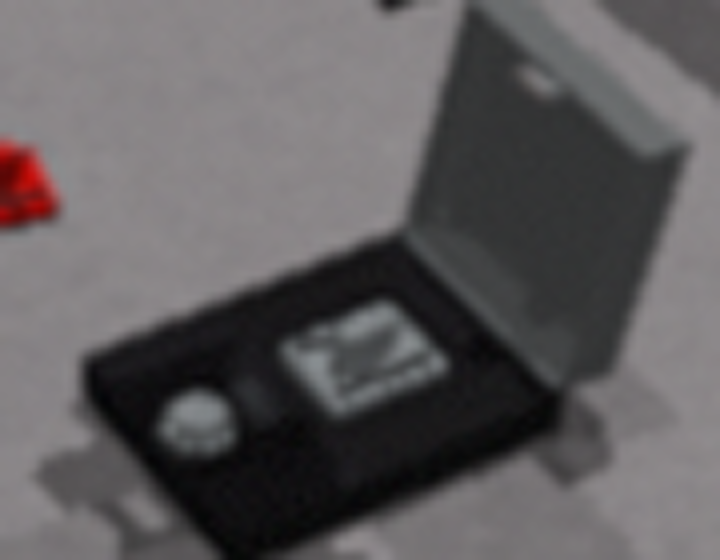

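Side view: plate lies flush in the pocket (crop 365,355), tab up. Next I go behind the open lid with shut fingers.

Call:
jog_arm([
  {"dx": 0.5,"dy": 0.0,"dz": 0.0,"wx": 0.0,"wy": 0.0,"wz": 0.0,"hand": 0.0},
  {"dx": 1.0,"dy": -0.1,"dz": 0.0,"wx": 0.0,"wy": 0.0,"wz": 0.0,"hand": 0.0},
  {"dx": 1.0,"dy": -0.1,"dz": 0.0,"wx": 0.0,"wy": 0.0,"wz": 0.0,"hand": 0.0},
  {"dx": 1.0,"dy": -0.1,"dz": 0.0,"wx": 0.0,"wy": 0.0,"wz": 0.0,"hand": 0.0},
  {"dx": 1.0,"dy": 0.0,"dz": 0.0,"wx": 0.0,"wy": 0.0,"wz": 0.0,"hand": 0.0},
  {"dx": 0.4,"dy": 0.0,"dz": 0.0,"wx": 0.0,"wy": 0.0,"wz": 0.0,"hand": 0.0},
  {"dx": 0.0,"dy": 0.0,"dz": 0.0,"wx": 0.0,"wy": 0.0,"wz": 0.0,"hand": 0.0},
])

```text
time: 17.35
position: [0.7022, -0.0275, 0.2176]
orientation: [-0.083, -3.138, -0.001]
force: [-0.5, 0.6, -0.4]
finger_gap: 0.0005
```

Run:
```python
from h import *
rel(.70,-.027,.130)
p=eyes.camera('side'); save(p['image'],'j1',6,(220,110,350,210))
p=eyes.camera('top'); 
P,uv=cloud(p)
st()
```

```text
t 17.35 pos [ 0.7022 -0.0275  0.2176] yawY 86.96 z [-2.5e-03  5.0e-04 -1.0e+00] F [-0.46  0.64 -0.37] gap 0.0005 q [-0.15  0.43  1.33  0.    1.39 -1.67]
units [-0.074  0.016 -2.921]
t 17.45 pos [ 0.7001 -0.0273  0.2182] yawY 86.97 z [-3.6e-03  5.0e-04 -1.0e+00] F [-0.87  0.08  0.91] gap 0.0001 q [-0.15  0.42  1.33 -0.    1.39 -1.67]
```

View pics/j1.png

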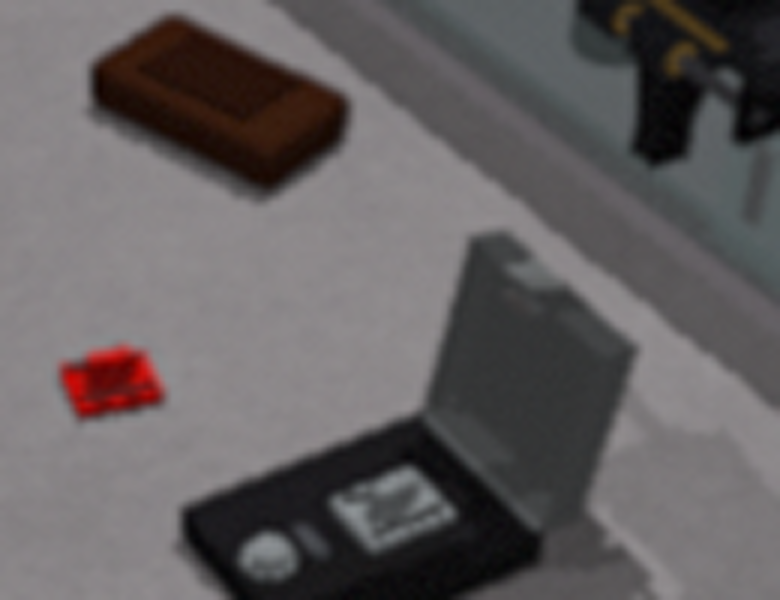

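The fingertips (crop 660,150) are behind the lid, clear of the folder and glass. Descending, then pushing the lid forward.

Call:
jog_arm([
  {"dx": 0.0,"dy": 0.0,"dz": -0.7,"wx": 0.0,"wy": 0.0,"wz": 0.0,"hand": 0.0},
  {"dx": 0.0,"dy": 0.0,"dz": -0.9,"wx": 0.0,"wy": 0.0,"wz": 0.0,"hand": 0.0},
  {"dx": 0.0,"dy": 0.0,"dz": -0.9,"wx": 0.0,"wy": 0.0,"wz": 0.0,"hand": 0.0},
  {"dx": 0.0,"dy": 0.0,"dz": -0.45,"wx": 0.0,"wy": 0.0,"wz": 0.0,"hand": 0.0},
  {"dx": 0.0,"dy": 0.0,"dz": 0.0,"wx": 0.0,"wy": 0.0,"wz": 0.0,"hand": 0.0},
  {"dx": 0.0,"dy": 0.0,"dz": 0.0,"wx": 0.0,"wy": 0.0,"wz": 0.0,"hand": 0.0},
])

```text
time: 17.95
position: [0.7, -0.0273, 0.1314]
orientation: [-0.083, -3.138, -0.0]
force: [0.1, -0.3, 1.3]
finger_gap: 0.0004
```

Call:
jog_arm([
  {"dx": -0.3,"dy": 0.015,"dz": 0.0,"wx": 0.0,"wy": 0.0,"wz": 0.0,"hand": 0.0},
  {"dx": -0.3,"dy": 0.015,"dz": 0.0,"wx": 0.0,"wy": 0.0,"wz": 0.0,"hand": 0.0},
  {"dx": -0.25,"dy": 0.015,"dz": 0.0,"wx": 0.0,"wy": 0.0,"wz": 0.0,"hand": 0.0},
])

```text
time: 18.2
position: [0.6765, -0.0263, 0.1348]
orientation: [0.083, 3.137, -0.001]
force: [-1.2, 0.6, -0.1]
finger_gap: 0.0003
```

Call:
jog_arm([
  {"dx": -0.2,"dy": 0.01,"dz": 0.0,"wx": 0.0,"wy": 0.0,"wz": 0.0,"hand": 0.0},
  {"dx": -0.2,"dy": 0.01,"dz": 0.0,"wx": 0.0,"wy": 0.0,"wz": 0.0,"hand": 0.0},
])

```text
time: 18.37
position: [0.6646, -0.0256, 0.1341]
orientation: [0.083, 3.136, -0.001]
force: [2.4, -0.1, 0.4]
finger_gap: 0.0003
```

Call:
jog_arm([
  {"dx": -0.2,"dy": 0.01,"dz": 0.0,"wx": 0.0,"wy": 0.0,"wz": 0.0,"hand": 0.0},
  {"dx": -0.2,"dy": 0.01,"dz": 0.0,"wx": 0.0,"wy": 0.0,"wz": 0.0,"hand": 0.0},
])

```text
time: 18.53
position: [0.652, -0.025, 0.133]
orientation: [0.083, 3.138, -0.0]
force: [1.9, -0.2, 1.0]
finger_gap: 0.0006
```

Run:
```python
from h import *
st()
p=eyes.camera('side'); save(p['image'],'j2',6,(220,120,350,220))
```

```text
t 18.53 pos [ 0.652 -0.025  0.133] yawY 86.96 z [ 2.2e-03 -3.0e-04 -1.0e+00] F [ 1.87 -0.16  1.05] gap 0.0006 q [-0.16  0.38  1.55  0.    1.21 -1.68]
```

View pics/j2.png

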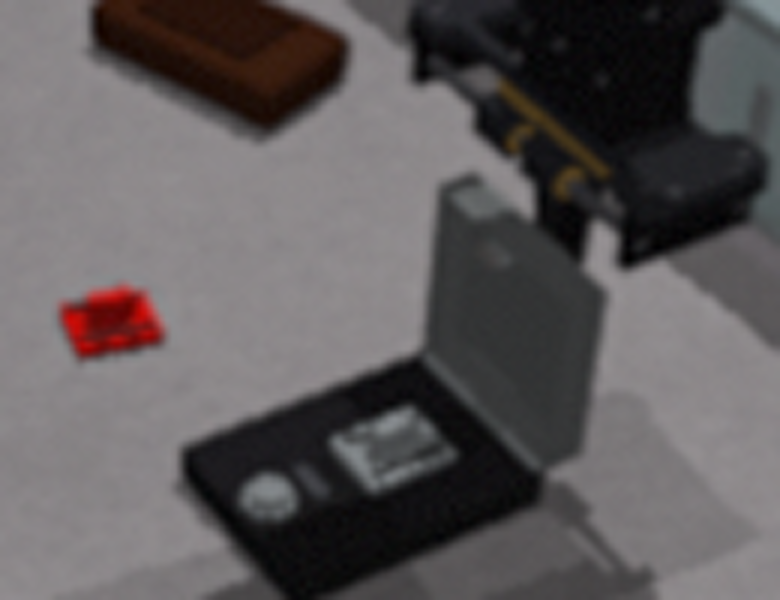

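The finger pushes the lid's outer face with ~2 N and the lid is about vertical. Following the arc.

Call:
jog_arm([
  {"dx": -0.18,"dy": 0.01,"dz": 0.08,"wx": 0.0,"wy": 0.0,"wz": 0.0,"hand": 0.0},
  {"dx": -0.18,"dy": 0.01,"dz": 0.08,"wx": 0.0,"wy": 0.0,"wz": 0.0,"hand": 0.0},
  {"dx": -0.18,"dy": 0.01,"dz": 0.08,"wx": 0.0,"wy": 0.0,"wz": 0.0,"hand": 0.0},
  {"dx": -0.18,"dy": 0.01,"dz": 0.08,"wx": 0.0,"wy": 0.0,"wz": 0.0,"hand": 0.0},
])

```text
time: 18.92
position: [0.6295, -0.0236, 0.1415]
orientation: [-0.083, -3.14, -0.0]
force: [2.3, 0.1, -0.4]
finger_gap: 0.0003
```

Call:
jog_arm([
  {"dx": -0.16,"dy": 0.01,"dz": 0.0,"wx": 0.0,"wy": 0.0,"wz": 0.0,"hand": 0.0},
  {"dx": -0.16,"dy": 0.01,"dz": 0.0,"wx": 0.0,"wy": 0.0,"wz": 0.0,"hand": 0.0},
  {"dx": -0.16,"dy": 0.01,"dz": -0.01,"wx": 0.0,"wy": 0.0,"wz": 0.0,"hand": 0.0},
  {"dx": -0.16,"dy": 0.01,"dz": -0.03,"wx": 0.0,"wy": 0.0,"wz": 0.0,"hand": 0.0},
  {"dx": -0.16,"dy": 0.01,"dz": -0.04,"wx": 0.0,"wy": 0.0,"wz": 0.0,"hand": 0.0},
])

```text
time: 19.33
position: [0.6058, -0.0223, 0.1392]
orientation: [0.083, 3.14, -0.0]
force: [1.3, -1.1, 0.9]
finger_gap: 0.0002
```

Run:
```python
from h import *
rel(.5885,-.0225,.1345)
p=eyes.camera('side'); save(p['image'],'j3',6,(220,120,350,220))
```

```text
t 19.33 pos [ 0.6058 -0.0223  0.1392] yawY 86.96 z [ 4.e-04 -3.e-04 -1.e+00] F [ 1.28 -1.1   0.93] gap 0.0002 q [-0.17  0.27  1.67 -0.    1.19 -1.68]
units [-0.576 -0.006 -0.158]
```

View pics/j3.png

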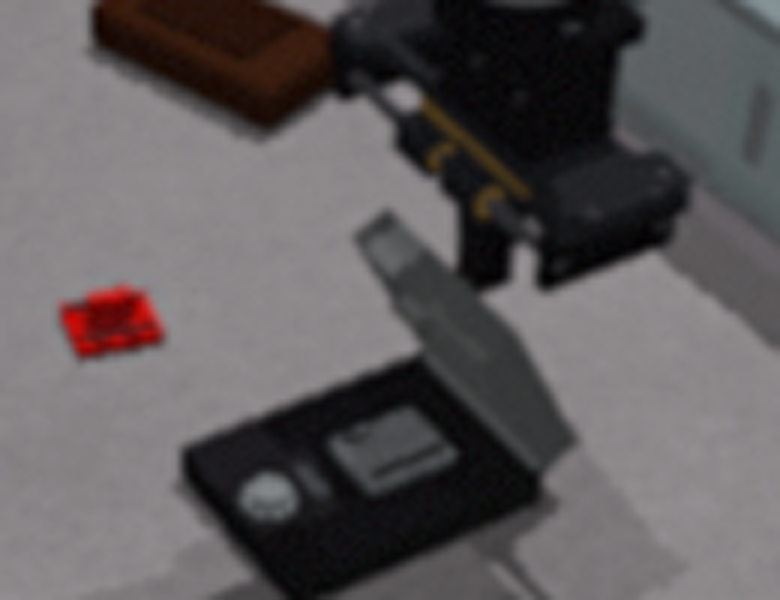

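Call:
jog_arm([
  {"dx": -0.19,"dy": 0.01,"dz": -0.05,"wx": 0.0,"wy": 0.0,"wz": 0.0,"hand": 0.0},
  {"dx": -0.19,"dy": 0.01,"dz": -0.05,"wx": 0.0,"wy": 0.0,"wz": 0.0,"hand": 0.0},
  {"dx": -0.19,"dy": 0.01,"dz": -0.06,"wx": 0.0,"wy": 0.0,"wz": 0.0,"hand": 0.0},
  {"dx": -0.14,"dy": 0.01,"dz": -0.07,"wx": 0.0,"wy": 0.0,"wz": 0.0,"hand": 0.0},
  {"dx": -0.14,"dy": 0.01,"dz": -0.07,"wx": 0.0,"wy": 0.0,"wz": 0.0,"hand": 0.0},
  {"dx": -0.14,"dy": 0.01,"dz": -0.08,"wx": 0.0,"wy": 0.0,"wz": 0.0,"hand": 0.0},
])

```text
time: 19.88
position: [0.576, -0.0204, 0.1275]
orientation: [0.083, 3.14, -0.0]
force: [2.1, -1.0, 0.6]
finger_gap: 0.0006
```

Call:
jog_arm([
  {"dx": -0.13,"dy": 0.01,"dz": -0.09,"wx": 0.0,"wy": 0.0,"wz": 0.0,"hand": 0.0},
  {"dx": -0.13,"dy": 0.01,"dz": -0.1,"wx": 0.0,"wy": 0.0,"wz": 0.0,"hand": 0.0},
  {"dx": -0.13,"dy": 0.01,"dz": -0.1,"wx": 0.0,"wy": 0.0,"wz": 0.0,"hand": 0.0},
  {"dx": -0.11,"dy": 0.01,"dz": -0.11,"wx": 0.0,"wy": 0.0,"wz": 0.0,"hand": 0.0},
  {"dx": -0.11,"dy": 0.01,"dz": -0.11,"wx": 0.0,"wy": 0.0,"wz": 0.0,"hand": 0.0},
  {"dx": -0.11,"dy": 0.01,"dz": -0.11,"wx": 0.0,"wy": 0.0,"wz": 0.0,"hand": 0.0},
])

```text
time: 20.38
position: [0.5545, -0.0186, 0.1088]
orientation: [0.083, 3.14, -0.0]
force: [1.3, -0.2, 1.1]
finger_gap: 0.0006
```

Run:
```python
from h import *
rel(.5545,-.0190,.1091)
p=eyes.camera('side'); save(p['image'],'j4',6,(220,120,350,220))
```

```text
t 20.38 pos [ 0.5545 -0.0186  0.1088] yawY 86.96 z [ 1.e-04 -1.e-04 -1.e+00] F [ 1.31 -0.23  1.12] gap 0.0006 q [-0.18  0.2   1.83 -0.    1.11 -1.69]
units [-0.    -0.013  0.01 ]
```

View pics/j4.png

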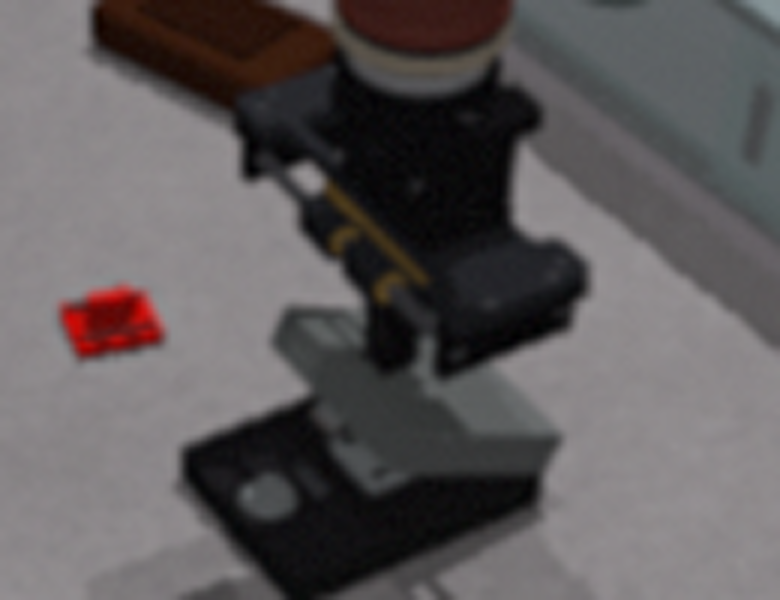

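Call:
jog_arm([
  {"dx": -0.1,"dy": 0.01,"dz": -0.12,"wx": 0.0,"wy": 0.0,"wz": 0.0,"hand": 0.0},
  {"dx": -0.1,"dy": 0.0,"dz": -0.13,"wx": 0.0,"wy": 0.0,"wz": 0.0,"hand": 0.0},
  {"dx": -0.09,"dy": 0.01,"dz": -0.13,"wx": 0.0,"wy": 0.0,"wz": 0.0,"hand": 0.0},
  {"dx": -0.08,"dy": 0.0,"dz": -0.13,"wx": 0.0,"wy": 0.0,"wz": 0.0,"hand": 0.0},
  {"dx": -0.08,"dy": 0.0,"dz": -0.14,"wx": 0.0,"wy": 0.0,"wz": 0.0,"hand": 0.0},
])

```text
time: 20.85
position: [0.5412, -0.0178, 0.0892]
orientation: [0.083, 3.14, 0.0]
force: [2.0, 0.4, 1.0]
finger_gap: 0.0005
```

Call:
jog_arm([
  {"dx": -0.03,"dy": 0.0,"dz": -0.07,"wx": 0.0,"wy": 0.0,"wz": 0.0,"hand": 0.0},
  {"dx": -0.03,"dy": 0.0,"dz": -0.07,"wx": 0.0,"wy": 0.0,"wz": 0.0,"hand": 0.0},
  {"dx": -0.03,"dy": 0.0,"dz": -0.07,"wx": 0.0,"wy": 0.0,"wz": 0.0,"hand": 0.0},
])

```text
time: 21.1
position: [0.5382, -0.0177, 0.083]
orientation: [-0.083, -3.14, -0.001]
force: [0.4, 0.5, 2.6]
finger_gap: 0.0001
```

Call:
jog_arm([
  {"dx": -0.03,"dy": 0.0,"dz": -0.07,"wx": 0.0,"wy": 0.0,"wz": 0.0,"hand": 0.0},
  {"dx": 0.0,"dy": 0.0,"dz": -0.04,"wx": 0.0,"wy": 0.0,"wz": 0.0,"hand": 0.0},
])

```text
time: 21.27
position: [0.5374, -0.0177, 0.0802]
orientation: [-0.083, -3.14, -0.001]
force: [-3.1, 2.3, 9.7]
finger_gap: 0.0002
```

Call:
jog_arm([
  {"dx": 0.0,"dy": 0.0,"dz": -0.04,"wx": 0.0,"wy": 0.0,"wz": 0.0,"hand": 0.0},
  {"dx": 0.0,"dy": 0.0,"dz": -0.04,"wx": 0.0,"wy": 0.0,"wz": 0.0,"hand": 0.0},
])

```text
time: 21.43
position: [0.5369, -0.0177, 0.0783]
orientation: [-0.083, -3.138, -0.001]
force: [-7.5, 2.3, 15.1]
finger_gap: 0.0005
```

Latch region reached (last 10 mm), about 15 N. Quick look before pressing further.

Run:
```python
from h import *
s=st(); print(s['moment'])
p=eyes.camera('side'); save(p['image'],'k1',8,(240,150,330,220))
```

```text
t 21.43 pos [ 0.5369 -0.0177  0.0783] yawY 86.98 z [-2.5e-03  5.0e-04 -1.0e+00] F [-7.53  2.33 15.13] gap 0.0005 q [-0.18  0.2   1.89  0.    1.05 -1.7 ]
[ 0.37904875  1.48147193 -0.01093382]
```

View pics/k1.png

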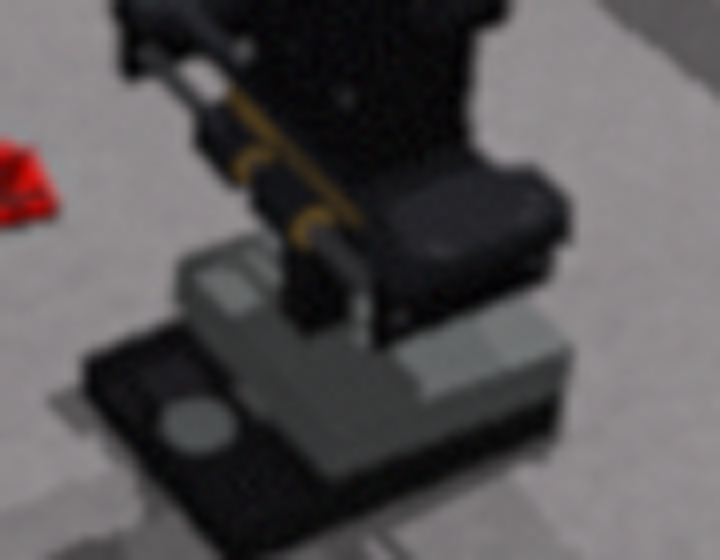

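Call:
jog_arm([
  {"dx": -0.04,"dy": 0.0,"dz": -0.04,"wx": 0.0,"wy": 0.0,"wz": 0.0,"hand": 0.0},
  {"dx": -0.03,"dy": 0.0,"dz": 0.0,"wx": 0.0,"wy": 0.0,"wz": 0.0,"hand": 0.0},
])

```text
time: 21.65
position: [0.5362, -0.0177, 0.0775]
orientation: [0.083, 3.139, 0.001]
force: [1.2, 2.8, 7.1]
finger_gap: 0.0004
```

Call:
jog_arm([
  {"dx": -0.02,"dy": 0.0,"dz": -0.04,"wx": 0.0,"wy": 0.0,"wz": 0.0,"hand": 0.0},
  {"dx": -0.02,"dy": 0.0,"dz": 0.0,"wx": 0.0,"wy": 0.0,"wz": 0.0,"hand": 0.0},
])

```text
time: 21.82
position: [0.5351, -0.0179, 0.0759]
orientation: [0.083, 3.139, -0.0]
force: [2.3, 0.6, 2.7]
finger_gap: 0.0003
```

Call:
jog_arm([
  {"dx": 0.0,"dy": 0.0,"dz": -0.04,"wx": 0.0,"wy": 0.0,"wz": 0.0,"hand": 0.0},
  {"dx": 0.0,"dy": 0.0,"dz": 0.0,"wx": 0.0,"wy": 0.0,"wz": 0.0,"hand": 0.0},
])

```text
time: 21.98
position: [0.5345, -0.0179, 0.0739]
orientation: [0.083, 3.14, 0.0]
force: [0.8, 0.5, 3.0]
finger_gap: 0.0004
```

Call:
jog_arm([
  {"dx": 0.0,"dy": 0.0,"dz": -0.03,"wx": 0.0,"wy": 0.0,"wz": 0.0,"hand": 0.0},
  {"dx": 0.0,"dy": 0.0,"dz": 0.0,"wx": 0.0,"wy": 0.0,"wz": 0.0,"hand": 0.0},
])

```text
time: 22.15
position: [0.5341, -0.018, 0.0726]
orientation: [-0.083, -3.14, -0.0]
force: [1.2, 1.2, 2.3]
finger_gap: 0.0006
```

Call:
jog_arm([
  {"dx": -0.01,"dy": 0.0,"dz": -0.03,"wx": 0.0,"wy": 0.0,"wz": 0.0,"hand": 0.0},
  {"dx": 0.0,"dy": 0.0,"dz": 0.0,"wx": 0.0,"wy": 0.0,"wz": 0.0,"hand": 0.0},
])

```text
time: 22.32
position: [0.5339, -0.0179, 0.0719]
orientation: [-0.083, -3.14, -0.0]
force: [0.6, 1.3, 2.4]
finger_gap: 0.0004
```

Call:
jog_arm([
  {"dx": -0.01,"dy": 0.0,"dz": -0.03,"wx": 0.0,"wy": 0.0,"wz": 0.0,"hand": 0.0},
  {"dx": 0.0,"dy": 0.0,"dz": 0.0,"wx": 0.0,"wy": 0.0,"wz": 0.0,"hand": 0.0},
])

```text
time: 22.48
position: [0.5338, -0.018, 0.0716]
orientation: [-0.083, -3.14, -0.0]
force: [-0.9, 1.2, 7.1]
finger_gap: 0.0004
```

Call:
jog_arm([
  {"dx": -0.01,"dy": 0.0,"dz": -0.03,"wx": 0.0,"wy": 0.0,"wz": 0.0,"hand": 0.0},
  {"dx": 0.0,"dy": 0.0,"dz": 0.0,"wx": 0.0,"wy": 0.0,"wz": 0.0,"hand": 0.0},
])

```text
time: 22.65
position: [0.5338, -0.0179, 0.0713]
orientation: [0.083, 3.14, 0.0]
force: [-2.2, 1.3, 10.0]
finger_gap: 0.0001
```

Call:
jog_arm([
  {"dx": -0.01,"dy": 0.0,"dz": -0.03,"wx": 0.0,"wy": 0.0,"wz": 0.0,"hand": 0.0},
  {"dx": 0.0,"dy": 0.0,"dz": 0.0,"wx": 0.0,"wy": 0.0,"wz": 0.0,"hand": 0.0},
])

```text
time: 22.82
position: [0.5337, -0.018, 0.0709]
orientation: [0.083, 3.14, -0.0]
force: [-3.4, 1.9, 14.6]
finger_gap: 0.0004
```

Call:
jog_arm([
  {"dx": -0.01,"dy": 0.0,"dz": -0.03,"wx": 0.0,"wy": 0.0,"wz": 0.0,"hand": 0.0},
  {"dx": 0.0,"dy": 0.0,"dz": 0.0,"wx": 0.0,"wy": 0.0,"wz": 0.0,"hand": 0.0},
])

```text
time: 22.98
position: [0.5336, -0.018, 0.0706]
orientation: [0.083, 3.139, -0.0]
force: [-5.7, 1.8, 19.3]
finger_gap: 0.0004
```

Call:
jog_arm([
  {"dx": 0.0,"dy": 0.0,"dz": 0.1,"wx": 0.0,"wy": 0.0,"wz": 0.0,"hand": 0.0},
  {"dx": 0.0,"dy": 0.0,"dz": 0.1,"wx": 0.0,"wy": 0.0,"wz": 0.0,"hand": 0.0},
  {"dx": 0.0,"dy": 0.0,"dz": 0.1,"wx": 0.0,"wy": 0.0,"wz": 0.0,"hand": 0.0},
  {"dx": 0.0,"dy": 0.0,"dz": 0.0,"wx": 0.0,"wy": 0.0,"wz": 0.0,"hand": 0.0},
  {"dx": 0.0,"dy": 0.0,"dz": 0.0,"wx": 0.0,"wy": 0.0,"wz": 0.0,"hand": 0.0},
])

```text
time: 23.4
position: [0.5324, -0.018, 0.0771]
orientation: [-0.083, -3.139, 0.0]
force: [-0.6, -0.8, -0.0]
finger_gap: 0.0002
```

Run:
```python
from h import *
s=st()
p=eyes.camera('side'); save(p['image'],'k2',8,(240,150,330,220))
```

```text
t 23.4 pos [ 0.5324 -0.018   0.0771] yawY 86.96 z [-0.0011  0.     -1.    ] F [-0.64 -0.82 -0.  ] gap 0.0002 q [-0.18  0.19  1.9  -0.    1.05 -1.7 ]
```

View pics/k2.png

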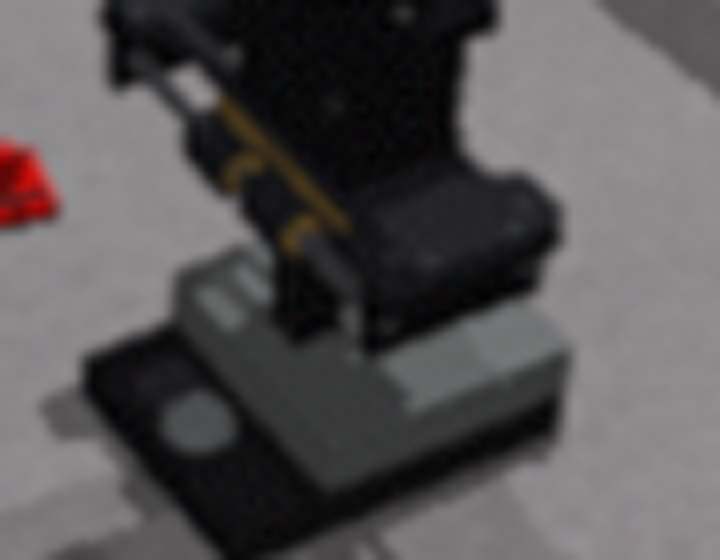

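No force now, and the lid stays down. I withdraw fully and check it from a distance over more than a second.

Call:
jog_arm([
  {"dx": 0.0,"dy": 0.0,"dz": 0.5,"wx": 0.0,"wy": 0.0,"wz": 0.0,"hand": 0.0},
  {"dx": 0.0,"dy": 0.0,"dz": 1.0,"wx": 0.0,"wy": 0.0,"wz": 0.0,"hand": 0.0},
  {"dx": 0.0,"dy": 0.0,"dz": 1.0,"wx": 0.0,"wy": 0.0,"wz": 0.0,"hand": 0.0},
  {"dx": 0.0,"dy": 0.0,"dz": 1.0,"wx": 0.0,"wy": 0.0,"wz": 0.0,"hand": 0.0},
  {"dx": -0.3,"dy": 0.8,"dz": 1.0,"wx": 0.0,"wy": 0.0,"wz": 0.0,"hand": 0.0},
  {"dx": -0.3,"dy": 1.0,"dz": 0.5,"wx": 0.0,"wy": 0.0,"wz": 0.0,"hand": 0.0},
  {"dx": -0.3,"dy": 1.0,"dz": 0.0,"wx": 0.0,"wy": 0.0,"wz": 0.0,"hand": 0.0},
  {"dx": -0.3,"dy": 1.0,"dz": 0.0,"wx": 0.0,"wy": 0.0,"wz": 0.0,"hand": 0.0},
])

```text
time: 24.12
position: [0.4971, 0.0969, 0.229]
orientation: [0.085, 3.138, 0.0]
force: [-0.3, 0.2, -0.9]
finger_gap: 0.0007
```

Call:
jog_arm([
  {"dx": -0.3,"dy": 1.0,"dz": 0.0,"wx": 0.0,"wy": 0.0,"wz": 0.0,"hand": 0.0},
  {"dx": -0.3,"dy": 1.0,"dz": 0.0,"wx": 0.0,"wy": 0.0,"wz": 0.0,"hand": 0.0},
  {"dx": 0.0,"dy": 1.0,"dz": 0.0,"wx": 0.0,"wy": 0.0,"wz": 0.0,"hand": 0.0},
  {"dx": 0.0,"dy": 1.0,"dz": 0.0,"wx": 0.0,"wy": 0.0,"wz": 0.0,"hand": 0.0},
  {"dx": 0.0,"dy": 0.0,"dz": 0.0,"wx": 0.0,"wy": 0.0,"wz": 0.0,"hand": 0.0},
  {"dx": 0.0,"dy": 0.0,"dz": 0.0,"wx": 0.0,"wy": 0.0,"wz": 0.0,"hand": 0.0},
])

```text
time: 24.62
position: [0.4782, 0.2171, 0.2269]
orientation: [-0.078, -3.139, 0.001]
force: [0.0, -0.6, 0.3]
finger_gap: 0.0008
```

Run:
```python
from h import *
s=st()
p=eyes.camera('side'); save(p['image'],'l1',1.5)
a=np.radians(-3.03); A=np.array([np.cos(a),np.sin(a)]); B=np.array([-A[1],A[0]]); C=np.array([.5425,-.0190])
for n in('side','top'):
    p=eyes.camera(n); P,uv=cloud(p); L=np.c_[(P[:,:2]-C)@A,(P[:,:2]-C)@B,P[:,2]]
    m=(L[:,0]>-.03)&(L[:,0]<.07)&(abs(L[:,1])<.045)&(L[:,2]>.035)&(L[:,2]<.2)
    k=np.polyfit(L[m,0],L[m,2],1); print(n,m.sum(),'slope',k.round(4),'mean z',L[m,2].mean().round(4))
    for nm in('plate_round','lens','folder','filter_case','lens_cap','battery','blower'):
        r=eyes.landmark_of(nm,p); print(nm,[np.round(q['centre'],3).tolist() for q in r[:1]])
```

```text
t 24.62 pos [0.4782 0.2171 0.2269] yawY 87.14 z [-1.2e-03 -6.0e-04 -1.0e+00] F [ 0.01 -0.63  0.27] gap 0.0008 q [ 0.28 -0.    1.81 -0.    1.34 -1.24]
side 652 slope [-0.0115  0.0495] mean z 0.0493
plate_round [[0.542, -0.292, -0.001]]
lens [[0.655, -0.304, -0.005]]
folder [[0.693, 0.339, -0.001]]
filter_case [[0.655, -0.413, -0.002]]
lens_cap [[0.369, 0.214, 0.001]]
battery [[0.383, -0.217, -0.001]]
blower [[0.557, 0.463, 0.005]]
top 695 slope [-0.016   0.0479] mean z 0.0475
plate_round [[0.537, -0.296, 0.001]]
lens [[0.657, -0.307, -0.0]]
folder [[0.695, 0.34, 0.003]]
filter_case [[0.664, -0.409, 0.0]]
lens_cap [[0.556, 0.462, 0.001]]
battery [[0.38, -0.22, 0.003]]
blower [[0.558, 0.465, 0.003]]
```

View pics/l1.png

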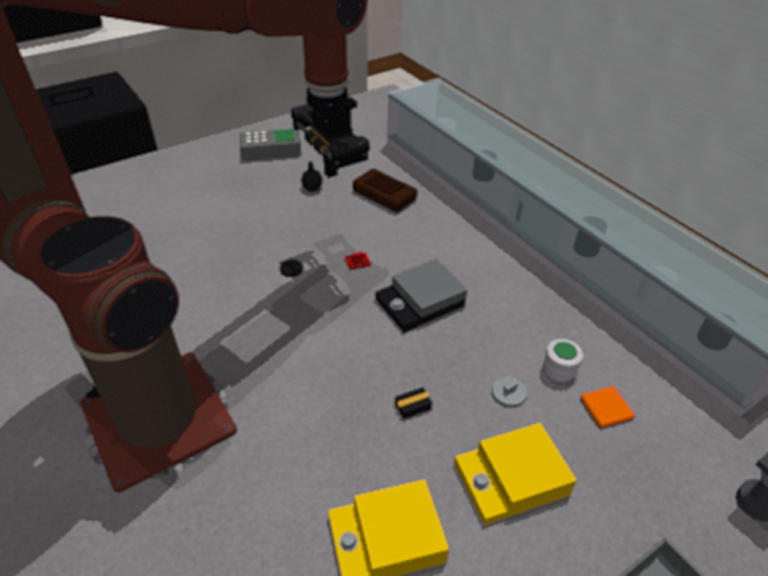

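The lid is down, with slope ~0.012–0.016 rad. Its mean height matches the original shut picture, and it has stayed so for over a second untouched. Bystanders are unmoved. Handing in.

```bash
python3 -c "
from h import *
print(env.close_job()); st()"
```

```text
the job is handed in; nothing more can be done
None
the job is handed in; nothing more can be done
```

The job is done and handed in at about 25 s. The rectangular plate lies in its pocket, tab up, and the lid is shut and latched.

- **Button:** I pressed it by feel with at most about 4 N, and the lid sprang fully open.
- **Plate:** Two tries landed on the pocket rim, with at most about 18 N total force. I compared plate and pocket in the same camera, shifted about 2 mm, and the plate then went down with almost no force. It touched the floor at exactly the expected height (TCP z 0.0499), and the picture showed it flush.
- **Lid:** I swung it forward from behind and pressed it shut, about 20 N at most.

Last checks, with the arm clear for over a second:
- **Lid angle:** The lid slope was 0.012 rad (side camera) and 0.016 rad (top camera). Both are under the 0.03 limit, and the height is the same as in the first pictures.
- **Bystanders:** All seven were found within a few mm of where they started. The exception was one top-camera network report that placed the lens cap at the blower. The side camera and the picture show the cap unmoved.
- **Look-alikes:** The yellow and red look-alikes were not touched.
- **Check that failed:** An early edge fit of the case was off in x because of the dark front wall, so I did not use its x value.

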